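# Refill the shoe-freshener dispenser

## Robot

A 6-joint arm with a two-finger parallel gripper is mounted at the origin on the work surface. World frame = base frame: x ahead of the robot, y to its left, z up, the work surface at z = 0. Lengths are in mm, angles in rad, forces in N, time in s.
With the tool pointing down it reaches from about 275 to 1000 mm from the base axis. Payload 8.4 kg.
Tool frame: the origin (TCP) lies on the centre line of the jaws, within the pads' length; the fingertips stand 22 mm ahead of it and the grasp point (between the pads) lies 3 mm ahead of it; z points along the fingers, x is the direction in which the jaws open and shut, and the axes are right-handed (so a half turn about z gives the same grasp; the last joint's range is limited). The gripper opens to 85 mm and grips with 20 to 120 N. Pads are 22 mm wide; open, the fingers measure 114 mm over their backs; the gripper's body (76 mm by 85 mm) begins 54 mm behind the grasp point. The pads swing forward as they close: fully open they stand 13 mm farther back than shut.
Start: joints at [1.319, 0.353, 1.633, -0, 1.155, -0.002], TCP at [154.505, 605.604, 253.281] pointing down, gripper open.
Joint ranges: [-2.63, 2.63], [-0.92, 2.1], [0.06, 2.66], [-1.3, 4.44], [0, 2.69], [-3.02, 3.02]. Speed limits (rad/s): [2.22, 2.22, 2.79, 3.14, 3.14, 3.14].

## Interface

Orientations are given as [roll, pitch, yaw] about the fixed x, y, z axes, in that order (R = Rz(yaw) Ry(pitch) Rx(roll)).
In Python, from rig import status, viewer, job gives the robot as it stands.
- The arm moves only by the tool send_rows, never from a script. Its argument "plan" is a list of rows, each a list of 3 entries, a list of its own where there are three numbers: the shift along the tool's x, y, z in m, then the turn, a rotation vector about the tool's x, y, z in rad, then the opening, from -1 (shut) to 1 (fully open). In form: [[[x, y, z], [rx, ry, rz], jaw], ...]. A call has exactly 5 rows; each row is the pose to reach, as a shift and turn from the pose measured when the call began, along the tool's axes at that moment; what a row does not reach only later rows make up. A row lasts 1/12 s, in which the tool goes at most 41.7 mm and 7.16 degrees, less where a joint would pass 70% of its speed; a pose out of reach is approached as far as the arm can. A call with a gripper value outside its range is refused whole. The fingers move at their own pace and stop on an object; "squeeze" is the grip in N (left out, the last holds). Time passes only in rows, so rows that repeat a pose let the fingers close, or fill a call up. It gives the time, the measured TCP pose, the force and the opening at its end, in the units of the state.
- status.sense(): the state, without advancing time (a new reading comes with each control period).
- viewer.grab_frame(name): name is "scene" or "top" or "wrist"; returns the picture (384x512x3 uint8, red, green, blue); there is no depth.
- viewer.camera_params(name): a dict with "intrinsics" (3x3 intrinsics, pixels), "xyz" and "orientation" of the camera in the world. Camera axes: x right, y down, z forward; pixel columns grow to the right and rows downward; lengths in mm; the calibration is good to about 2 mm. A picture is of the moment at which its call begins: read the wrist's pose just before it. camera_params takes no time and is no camera call; for the wrist camera it gives the pose at the moment of the call.
- job.sign_off(): hands the job in, once; it reports no verdict.
Trained networks look in the newest picture that a camera, given by its name, has taken for a name from the list of things; names that differ only in an ending like _2 or _b are one class to them, and where a whole thing is asked for, a point or a joint stands for the part that bears it (a point fixed in the world has none). Each returns a list of dicts, best first, with "p" (0 to 1); they miss things now and then, are a little off and sometimes report something else, mostly with a low value. They report only what shows in the picture. A call takes as long as a camera call. They do not tell look-alikes from the thing itself.
- viewer.cut_out(label, camera): "mask" (384x512 bool, what is visible of it) and "extent" ([left, top, width, height] in pixels, round what is visible of it).
The state is a dict: "clock": time; "qpos": joint angles; "qvel": joint speeds; "joint_efforts": joint torques, N m; "eef_pos": TCP position; "tcp_rot": TCP orientation; "contact_force": force on the tool from outside, world axes, zero at the start; "wrist_torque": the same for the moment, N m; "opening": opening from 0.0 (shut) to 1.0 (fully open).
Only numpy, scipy, OpenCV 4.12 (cv2) and the standard library are available. Lean on these libraries where they do the work, as an engineer would, in place of code of your own. Each camera call takes 0.05 s, during which the arm holds its last target.

## Task

Refill the shoe-freshener dispenser on the bowling-shoe counter: turn its two turn buttons aside, lift the hatch panel out and lay it flat, handle up, in the middle of the rubber mat. Then pour all six freshener balls from the cup through the open hatch and stand the empty cup upright on the counter again. Do not shift or tip the spray bottles, the shoe or the jug.

Things in the scene. Friction and masses are not known exactly. Their poses are not given: they have to be found in the camera images.
- dispenser: Fixed hollow wedge-shaped grey box, 200 mm deep (x), 210 wide (y), its front (-x) 97 mm high, its back 213. Origin: centre of its underside, on the counter; z up. Its top, the deck, slopes 30 degrees, rising towards +x (deck normal (-0.5, 0, 0.866) in this frame). Around the panel, 2 mm clear of it, an aluminium frame stands 10 mm off the deck, 214 mm wide, 170 mm along the slope.
- hatch (a point): Centre of the hatch, a 110 x 110 mm opening in the deck into the hollow box (floor 8 mm above the counter); in the plane of the deck, 155 mm above the dispenser's origin. Axes as the dispenser's (not tilted).
- panel: Loose grey hatch panel, 130 x 130 x 10 mm, about 0.3 kg, lying on the deck over the opening. Origin: centre of its underside; z its outward normal (30 degrees from vertical at the start), x up the slope, y sideways. A black upright fin in its middle is the handle: 70 mm long along y, 14 mm thick along x, 10 to 42 mm above the underside.
- button_left (a joint): Angle of the turn button at the dispenser's +y side about the deck's outward normal (right-handed). 0: bar across the frame (along the dispenser's y), overlapping the panel's edge by 10 mm. Starts within 0.35 of 0, turns to 1.75 either way; beyond 1.05 either way it is clear of the panel (1.57: bar up and down the slope). Stays where left (friction 0.05 N m).
- button_right (a joint): The same for the turn button at the dispenser's -y side.
- button_left_pivot (a point): On the left turn button's pivot axis, at its underside, 11.5 mm off the deck plane, 87 mm sideways from the hatch centre. z: the deck's outward normal; y runs along the bar and turns with it. The button is a black bar 64 mm long (y), 14 thick (x), 26 high (z), pivoted at its middle.
- button_right_pivot (a point): The same for the right turn button.
- mat: Thin black rubber mat fixed to the counter, 160 x 160 x 3 mm, on one side of the dispenser (left or right). Origin: centre of its underside.
- cup: Straight round white plastic cup standing on the counter on the other side of the dispenser: 80 mm high, outer diameter 66 mm, wall 3 mm, floor 4 mm, about 0.09 kg. Origin: centre of its underside; z points out of the mouth. It holds the six balls in two layers, up to about 50 mm.
- cup_rim (a point): Centre of the cup's mouth, 80 mm above its origin.
- ball1_center (a point): Centre of a smooth, slippery grey plastic freshener ball, 24 mm in diameter, 10 g; one of six alike, in the cup.
- ball2_center (a point): Centre of a smooth, slippery grey plastic freshener ball, 24 mm in diameter, 10 g; one of six alike, in the cup.
- ball3_center (a point): Centre of a smooth, slippery grey plastic freshener ball, 24 mm in diameter, 10 g; one of six alike, in the cup.
- ball4_center (a point): Centre of a smooth, slippery grey plastic freshener ball, 24 mm in diameter, 10 g; one of six alike, in the cup.
- ball5_center (a point): Centre of a smooth, slippery grey plastic freshener ball, 24 mm in diameter, 10 g; one of six alike, in the cup.
- ball6_center (a point): Centre of a smooth, slippery grey plastic freshener ball, 24 mm in diameter, 10 g; one of six alike, in the cup.
- spray_tall: Bystander: white spray bottle, 240 mm tall, 80 mm in diameter, with a trigger head that reaches 60 mm from its axis. Origin: centre of its underside.
- spray_short: Bystander: white spray bottle with a grey trigger head, 200 mm tall, 76 mm in diameter, head reaching 60 mm from its axis. Origin: centre of its underside.
- shoe: Bystander: a red and white bowling shoe, 235 mm long along its x, 80 wide, 95 high, beyond the cup or the mat at the side. Origin: centre of its underside.
- jug: Bystander: white round jug with a cap, 190 mm tall, 90 mm in diameter, at the other side than the shoe. Origin: centre of its underside.
Things that resemble listed ones, but are neither listed nor needed, are in the scene too. Of the things that look like the cup, take the one that is farthest from the robot's base at the start. Of the things shaped like the panel, the grey one is meant.

How it is judged (in metres and radians):
On the way, in this order (a step that is already met when the one before it is completed fails the run):
1. both turn buttons turned aside, clear of the panel ((value of joint button_left above 1.05 rad or value of joint button_left below -1.05 rad) and (value of joint button_right above 1.05 rad or value of joint button_right below -1.05 rad)), for 0.1 s.
2. the panel lies flat, handle up, in the middle of the mat (horizontal distance between panel and mat below 0.04 m and angle between panel's own z axis and vertical below 0.08 rad and height (world z) of panel below 0.01 m), for 0.2 s.
3. the cup is tipped over the open hatch (angle between cup's own z axis and vertical above 1 rad and horizontal distance between cup_rim and hatch below 0.12 m), for 0.1 s.
At the end, for the whole second after the job is handed in: All six balls are inside the dispenser (centres less than 90 mm above the counter, within its walls); the panel rests flat (within 0.08 rad), handle up, with its centre within 40 mm of the mat's; the cup stands upright (within 0.08 rad) and at rest on the counter (all of step 2 and x of ball1_center in the frame of dispenser between -0.1 and 0.1 m and y of ball1_center in the frame of dispenser between -0.1 and 0.1 m and height (world z) of each of ball1_center, ball2_center, ball3_center, ball4_center, ball5_center, ball6_center below 0.09 m and x of ball2_center in the frame of dispenser between -0.1 and 0.1 m and y of ball2_center in the frame of dispenser between -0.1 and 0.1 m and x of ball3_center in the frame of dispenser between -0.1 and 0.1 m and y of ball3_center in the frame of dispenser between -0.1 and 0.1 m and x of ball4_center in the frame of dispenser between -0.1 and 0.1 m and y of ball4_center in the frame of dispenser between -0.1 and 0.1 m and x of ball5_center in the frame of dispenser between -0.1 and 0.1 m and y of ball5_center in the frame of dispenser between -0.1 and 0.1 m and x of ball6_center in the frame of dispenser between -0.1 and 0.1 m and y of ball6_center in the frame of dispenser between -0.1 and 0.1 m and angle between cup's own z axis and vertical below 0.08 rad and height (world z) of cup between -0.008 and 0.008 m and linear speed of each of cup, panel below 0.03 m/s); the robot touches nothing.
It fails at once if the tall spray bottle is shifted more than 30 mm or tipped (distance of spray_tall from where it was at the start of the episode above 0.03 m or angle between spray_tall's own z axis and vertical above 0.3 rad).
It fails at once if the short spray bottle is shifted more than 30 mm or tipped (distance of spray_short from where it was at the start of the episode above 0.03 m or angle between spray_short's own z axis and vertical above 0.3 rad).
It fails at once if the shoe is shifted more than 30 mm or tipped (distance of shoe from where it was at the start of the episode above 0.03 m or angle between shoe's own z axis and vertical above 0.3 rad).
It fails at once if the jug is shifted more than 30 mm or tipped (distance of jug from where it was at the start of the episode above 0.03 m or angle between jug's own z axis and vertical above 0.3 rad).
It also fails if it takes over 72 s, if anything falls off the work surface, if the arm or the gripper's body presses on something with over 40 N, if the wrist force passes 120 N, or if a joint passes its speed limit or range.

## Working session

There is one attempt and no reset: what is moved stays moved. The work goes in short steps, Python scripts to look and compute and a tool call to move; the robot and the scene stay as the last step left them, time stands still between calls to the robot, and variables do not carry over. Pictures are saved under pics/ and viewed, and the job is handed in when it is done.

Besides the shell and the picture viewer there is one more tool, called after "Request:" by a JSON object that holds its "fn" and its "kwargs". send_rows: Moves the arm, as the interface text tells. Its arguments: {"type":"object","properties":{"plan":{"type":"array"},"squeeze":{"type":"number"}},"required":["plan"]}

```bash
ls; mkdir -p pics
python3 - <<'E'
from rig import status, viewer, job
import cv2
print(status.sense())
for n in ["scene","top","wrist"]:
    f=viewer.grab_frame(n); cv2.imwrite(f"pics/{n}0.png",f[:,:,::-1]); print(n,viewer.camera_params(n))
E
```

```text
pics
{'clock': 0.0, 'qpos': array([ 1.31859754e+00,  3.53641600e-01,  1.63413793e+00,  7.89489093e-06,
        1.15522045e+00, -2.40144497e-03]), 'qvel': array([ 0.00115993,  0.00167123,  0.00103721, -0.00144397,  0.00062157,
       -0.00153076]), 'joint_efforts': array([-1.11775418e-03, -6.05255842e+01, -3.42059791e+01, -3.27578909e-04,
        9.55528492e-03,  7.93066199e-07]), 'eef_pos': array([154.39006723, 605.16221974, 252.56413469]), 'tcp_rot': array([-3.14158206e+00,  1.40731199e-03,  1.32099580e+00]), 'contact_force': array([-0.36040557, -0.51580604, -0.39278003]), 'wrist_torque': array([ 0.00349764,  0.00276232, -0.01071845]), 'opening': 0.9989332426725143}
scene {'intrinsics': array([[418.12765922,   0.        , 255.82615208],
       [  0.        , 418.12765922, 192.25916412],
       [  0.        ,   0.        ,   1.        ]]), 'xyz': array([1003.4365277 ,  765.67956754, 1270.04361796]), 'orientation': array([-2.45521999, -0.0066384 ,  2.55536755])}
top {'intrinsics': array([[465.94408289,   0.        , 253.39069882],
       [  0.        , 465.94408289, 190.11730963],
       [  0.        ,   0.        ,   1.        ]]), 'xyz': array([ 260.99885028,    2.71357562, 1453.18651836]), 'orientation': array([-2.97802844, -0.00644791, -1.57983395])}
wrist {'intrinsics': array([[315.82389485,   0.        , 254.87835973],
       [  0.        , 315.82389485, 187.52268221],
       [  0.        ,   0.        ,   1.        ]]), 'xyz': array([ 80.0275586 , 623.48805276, 373.16339117]), 'orientation': array([2.83470489e+00, 1.39161072e-03, 1.32024239e+00])}
```

View pics/scene0.png

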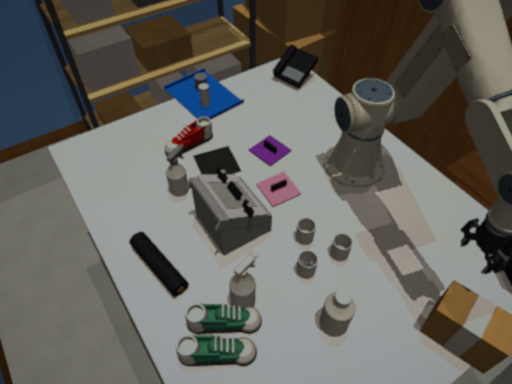

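View pics/top0.png

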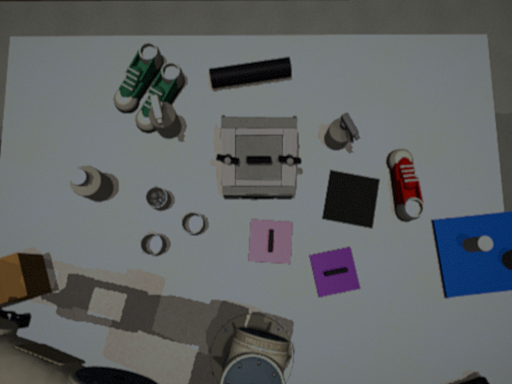

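View pics/wrist0.png

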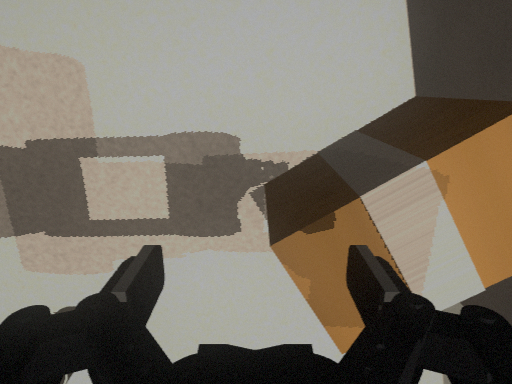

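```bash
cat > h.py <<'E'
import numpy as np, cv2
from scipy.spatial.transform import Rotation as R
from rig import status, viewer
def cam(n):
    p=viewer.camera_params(n); return p["intrinsics"],p["xyz"],R.from_euler('xyz',p["orientation"]).as_matrix()
def proj(n,P,c=None):
    K,t,M=c or cam(n); P=np.atleast_2d(P); q=(P-t)@M; q=q/q[:,2:]; return (q@K.T)[:,:2]
def back(n,uv,z,c=None):
    K,t,M=c or cam(n); uv=np.atleast_2d(uv).astype(float)
    d=np.c_[uv,np.ones(len(uv))]@np.linalg.inv(K).T@M.T
    return t+d*((z-t[2])/d[:,2])[:,None]
def crop(img,x0,y0,x1,y1,s,fn):
    c=cv2.resize(img[y0:y1,x0:x1],None,fx=s,fy=s,interpolation=cv2.INTER_CUBIC); cv2.imwrite(fn,c[:,:,::-1])
E
python3 - <<'E'
from h import *
f=viewer.grab_frame("top")
crop(f,190,100,390,250,4,"pics/top_disp.png"); crop(f,60,30,260,180+0,4,"pics/top_l.png"); crop(f,70,130,230,270,4,"pics/cups.png")
for l in ["dispenser","panel","button_left","mat","cup","spray_tall","spray_short","shoe","jug","ball1_center"]:
    for r in viewer.cut_out(l,"top"):
        m=r["mask"]; ys,xs=np.nonzero(m); print(l,round(r["p"],2),r["extent"],m.sum(), xs.mean().round(1),ys.mean().round(1), back("top",[xs.mean(),ys.mean()],0).round(0))
E
```

```text
dispenser 0.8 [214.7, 112.4, 86.4, 90.0] 4077 257.7 158.4 [[603. -23.   0.]]
panel 0.85 [250.7, 219.0, 40.4, 44.0] 1719 270.7 241.0 [[340. -61.   0.]]
panel 0.8 [310.1, 246.3, 50.6, 52.3] 1909 334.1 272.2 [[ 243. -255.    0.]]
panel 0.69 [235.3, 136.9, 49.7, 41.5] 1946 258.2 157.1 [[608. -25.   0.]]
button_left 0.52 [217.6, 153.6, 18.6, 10.6] 148 226.4 159.0 [[602.  77.   0.]]
mat 0.96 [320.2, 171.8, 59.6, 56.9] 2533 350.7 199.1 [[ 470. -316.    0.]]
cup 0.91 [181.7, 213.0, 23.1, 24.2] 482 192.8 223.9 [[396. 181.   0.]]
cup 0.69 [137.1, 231.6, 30.8, 23.4] 505 152.7 244.1 [[334. 305.   0.]]
cup 0.56 [146.4, 190.9, 24.4, 19.8] 237 157.5 199.6 [[473. 293.   0.]]
cup 0.28 [323.4, 111.4, 36.5, 39.6] 850 340.6 132.6 [[ 687. -292.    0.]]
cup 0.15 [324.5, 172.1, 59.8, 57.2] 2601 350.7 198.9 [[ 470. -316.    0.]]
spray_tall 0.81 [152.5, 96.0, 28.7, 42.8] 910 164.4 118.5 [[738. 277.   0.]]
spray_short 0.9 [323.7, 112.9, 36.6, 39.0] 842 340.8 133.6 [[ 684. -293.    0.]]
spray_short 0.29 [219.4, 117.2, 82.1, 81.4] 4245 258.7 157.7 [[606. -27.   0.]]
shoe 0.65 [383.1, 151.1, 41.3, 72.1] 1904 404.6 186.0 [[ 510. -489.    0.]]
jug 0.97 [70.8, 167.5, 40.8, 34.8] 1138 91.0 183.6 [[526. 504.   0.]]
ball1_center 0.48 [217.9, 115.0, 83.1, 86.2] 4151 258.3 158.1 [[604. -25.   0.]]
```

```bash
python3 -c "
import cv2
a=cv2.imread('pics/top_disp.png');print(a.shape)"
```

```text
(600, 800, 3)
```

View pics/top_disp.png

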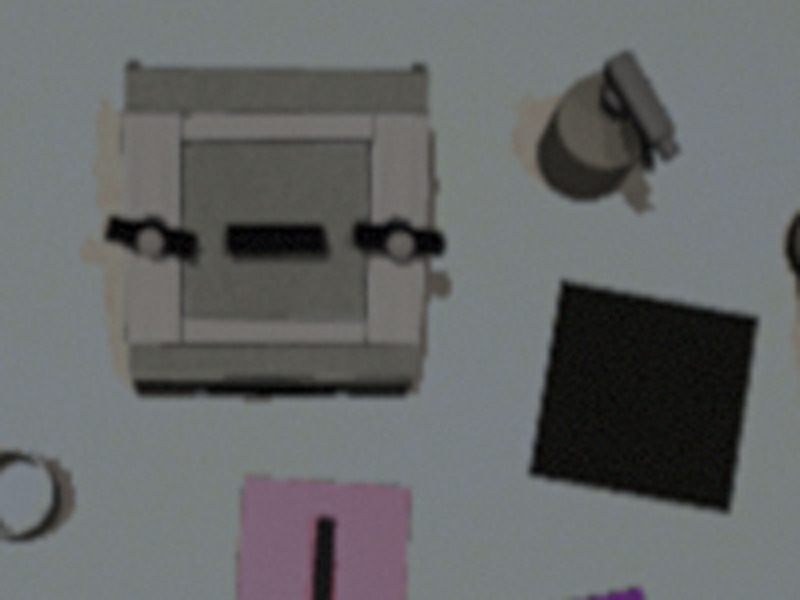

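View pics/cups.png

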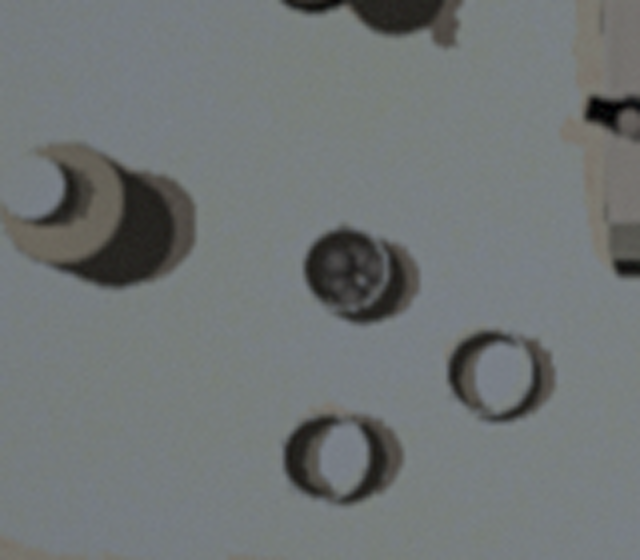

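Run:
```python
from h import *
f=cv2.imread("pics/scene0.png")[:,:,::-1]
crop(f,130,140,330,290,4,"pics/sc_disp.png")
```

```text
(no output)
```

View pics/sc_disp.png

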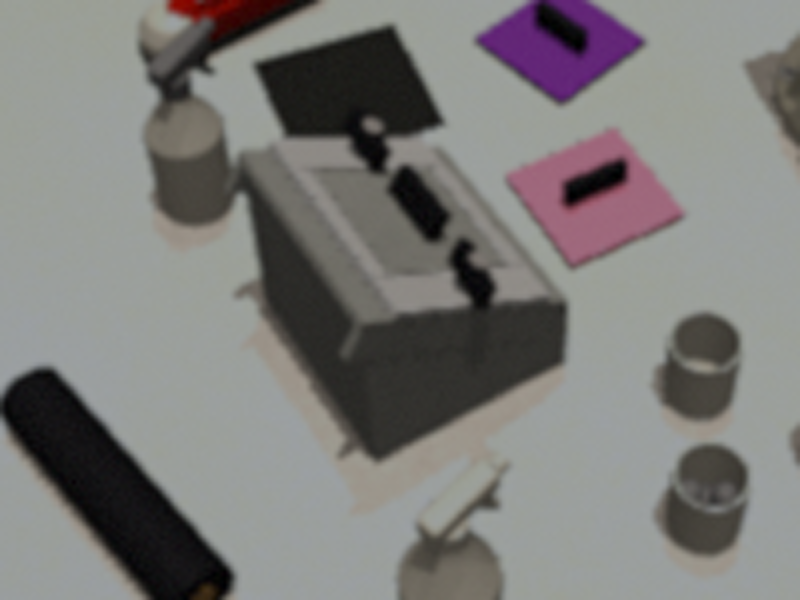

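```bash
cat > fit.py <<'E'
from h import *
from scipy.optimize import least_squares
cT,cS=cam("top"),cam("scene")
def c2(p,o): return (np.array(p,float)+.5)/4-.5+np.array(o)
th=np.pi/6
N=np.array([-.5,0,.866]);U=np.array([.866,0,.5]);Y=np.array([0,1.,0])
def dk(u,y,n): return np.array([0,0,155.])+u*U+y*Y+n*N
def W(p,pts):
    c,s=np.cos(p[2]),np.sin(p[2]); pts=np.atleast_2d(pts)
    return np.c_[p[0]+c*pts[:,0]-s*pts[:,1],p[1]+s*pts[:,0]+c*pts[:,1],pts[:,2]]
if __name__=="__main__":
    fr=[dk(85,107,10),dk(85,-107,10),dk(-85,107,10),dk(-85,-107,10)]
    pn=[dk(65,65,10),dk(65,-65,10),dk(-65,65,10),dk(-65,-65,10)]
    T=[(123,113),(433,113),(130,345),(423,345),(182,140),(372,140),(182,320),(368,320)]
    T=np.array([c2(t,(190,100)) for t in T])
    S=np.array([c2(t,(130,140)) for t in [(392,320),(275,142),(548,300),(432,148),(378,460)]])
    Sp=np.array([fr[0],fr[1],fr[2],fr[3],[100,105,0]])
    Tp=np.array(fr+pn)
    def res(p): return np.r_[(proj("",W(p,Tp),cT)-T).ravel(),(proj("",W(p,Sp),cS)-S).ravel()]
    r=least_squares(res,[600,-20,0],loss="soft_l1"); print(r.x); print(res(r.x).reshape(-1,2).round(1).tolist())
    for l,o,c in [("cup",None,0)]:
        a=back("",c2((346,269),(70,130)),80,cT); b=back("",c2((709,478),(130,140)),80,cS); print("cup",a,b)
        a=back("",c2((706,535),(130,140)),0,cS); 
    mt=back("",[c2(q,(190,100)) for q in [(562,281),(757,318),(730,512),(530,474)]],3,cT); print("mat",mt.mean(0),mt.round(0).tolist())
    for nm,q in [("L",(152,241)),("R",(400,241))]:
        print(nm,proj("",W(r.x,dk(0,87 if nm=="L" else -87,40)),cT),c2(q,(190,100)))
    # bars: project bar centre line top
    for nm,a,b,y in [("L",(107,230),(196,248),87),("R",(355,235),(443,243),-87)]:
        a=c2(a,(190,100));b=c2(b,(190,100))
        def rr(q): 
            A=np.array([dk(-np.sin(q[0])*s,y+np.cos(q[0])*s,30) for s in (32,-32)])
            return (proj("",W(r.x,A),cT)-np.array([a,b])).ravel()
        k=least_squares(rr,[0.]); print(nm,k.x,k.fun)
E
python3 fit.py
```

```text
[ 5.72454472e+02 -2.30534096e+01 -1.64970797e-02]
[[-0.0, -0.2], [-0.4, 0.5], [-0.9, -0.6], [-0.4, 0.1], [0.4, 0.3], [-0.5, 0.7], [0.6, -0.7], [-0.9, -0.3], [1.2, -2.0], [-1.3, -0.6], [0.6, -1.1], [-2.6, -2.7], [-0.8, 1.2]]
cup [[469.46994187 281.44091151  80.        ]] [[474.21957451 283.5433278   80.        ]]
mat [ 471.12783535 -315.38465198    3.        ] [[564.0, -253.0, 3.0], [532.0, -407.0, 3.0], [379.0, -378.0, 3.0], [410.0, -223.0, 3.0]]
L [[227.33891068 160.31910041]] [227.625 159.875]
R [[289.97185639 160.86631261]] [289.625 159.875]
L [-0.19946984] [-0.11568297 -0.12825709  0.11310086 -0.08309238]
R [-0.08668959] [-0.03070391  0.39292638  0.66629004  0.49025046]
```

```bash
cat >> h.py <<'E'
import json
P0=[572.5,-23.05,-0.0165]
N=np.array([-.5,0,.866025]);U=np.array([.866025,0,.5]);Y=np.array([0,1.,0])
def dk(u,y,n):
    p=np.array([0,0,155.])+u*U+y*Y+n*N; return Rz@p+np.array([P0[0],P0[1],0])
Rz=R.from_euler('z',P0[2]).as_matrix()
def Rdeck(q):  # tool into deck, jaw axis = U turned by q about N
    x=np.cos(q)*U+np.sin(q)*Y; z=-N; y=np.cross(z,x); return Rz@np.c_[x,y,z]
def Rdown(a):
    x=np.array([np.cos(a),np.sin(a),0]); z=np.array([0,0,-1.]); return np.c_[x,np.cross(z,x),z]
def now():
    s=status.sense(); open("log.txt","a").write(json.dumps([s["qpos"].tolist(),s["eef_pos"].tolist(),s["tcp_rot"].tolist()])+"\n")
    return s["eef_pos"],R.from_euler('xyz',s["tcp_rot"]).as_matrix(),s
def go(pos,Rt=None):
    p,M,s=now(); Rt=M if Rt is None else Rt
    d=M.T@(np.array(pos)-p); w=R.from_matrix(M.T@Rt).as_rotvec()
    print("t",round(s["clock"],2),"shift",(d/1000).round(4).tolist(),"rot",w.round(3).tolist(),"rows",round(np.linalg.norm(d)/41.7,1),round(np.linalg.norm(w)/.125,1),"q",s["qpos"].round(2).tolist(),"open",round(s["opening"],2),"F",s["contact_force"].round(1))
    return d,w
E
python3 - <<'E'
from h import *
print(dk(0,87,110),dk(0,-87,38))
go(dk(0,87,130),Rdeck(-0.2))
go([350,450,330],Rdown(0.9))
E
```

```text
[518.94292157  64.84561622 250.26275   ] [ 552.06715145 -109.72467162  187.90895   ]
t 0.7 shift [-0.4362, 0.4771, -0.0143] rot [-0.311, 0.487, 1.499] rows 15.5 12.9 q [1.32, 0.35, 1.63, 0.0, 1.16, -0.0] open 1.0 F [ 0.4 -0.5 -0.3]
t 0.7 shift [-0.1024, 0.2279, -0.0767] rot [-0.0, -0.0, 0.421] rows 6.3 3.4 q [1.32, 0.35, 1.63, 0.0, 1.16, -0.0] open 1.0 F [ 0.4 -0.5 -0.3]
```

Request:
{"fn": "send_rows", "kwargs": {"plan": [[[-0.09,0.096,-0.015],[-0.06,0.1,0.3],-0.2],[[-0.18,0.19,-0.015],[-0.12,0.2,0.6],-0.2],[[-0.26,0.286,-0.015],[-0.19,0.29,0.9],-0.2],[[-0.35,0.38,-0.015],[-0.25,0.39,1.2],-0.2],[[-0.436,0.477,-0.014],[-0.311,0.487,1.499],-0.2]], "squeeze": 40}}

```text
clock: 1.12
eef_pos: [268.4, 429.4, 262.5]
tcp_rot: [3.082, -0.217, 0.737]
contact_force: [1.1, 0.1, -1.0]
opening: 0.397
```

Run:
```python
from h import *
go(dk(0,87,130),Rdeck(-0.2))
```

```text
t 1.12 shift [-0.0641, 0.4319, 0.0067] rot [-0.191, 0.295, 0.911] rows 10.5 7.8 q [1.09, 0.07, 1.99, -0.17, 0.9, 0.45] open 0.4 F [ 1.1  0.1 -1. ]
```

Request:
{"fn": "send_rows", "kwargs": {"plan": [[[-0.064,0.432,0.006],[-0.191,0.295,0.911],-0.2],[[-0.064,0.432,0.006],[-0.191,0.295,0.911],-0.2],[[-0.064,0.432,0.006],[-0.191,0.295,0.911],-0.2],[[-0.064,0.432,0.006],[-0.191,0.295,0.911],-0.2],[[-0.064,0.432,0.006],[-0.191,0.295,0.911],-0.2]]}}

```text
clock: 1.53
eef_pos: [382.8, 255.4, 265.6]
tcp_rot: [-3.128, -0.427, 0.128]
contact_force: [0.5, -0.1, 0.3]
opening: 0.403
```

Run:
```python
from h import *
go(dk(0,87,130),Rdeck(-0.2))
```

```text
t 1.53 shift [0.0926, 0.2054, 0.0372] rot [-0.069, 0.106, 0.327] rows 5.5 2.8 q [0.75, -0.09, 2.2, -0.36, 0.71, 0.85] open 0.4 F [ 0.5 -0.1  0.3]
```

Request:
{"fn": "send_rows", "kwargs": {"plan": [[[0.0926,0.2054,0.037],[-0.069,0.106,0.327],-0.2],[[0.0926,0.2054,0.037],[-0.069,0.106,0.327],-0.2],[[0.0926,0.2054,0.037],[-0.069,0.106,0.327],-0.2],[[0.0926,0.2054,0.037],[-0.069,0.106,0.327],-0.2],[[0.0926,0.2054,0.037],[-0.069,0.106,0.327],-0.2]]}}

```text
clock: 1.95
eef_pos: [496.9, 82.3, 268.0]
tcp_rot: [-3.026, -0.514, -0.247]
contact_force: [-0.2, 1.8, -0.4]
opening: 0.403
```

Run:
```python
from h import *
go(dk(0,87,130),Rdeck(-0.2))
f=viewer.grab_frame("wrist"); crop(f,0,0,512,384,1.5,"pics/w1.png")
c=cam("wrist")
print(proj("",[dk(0,87,37.5),dk(0,-87,37.5),dk(65,65,10),dk(65,-65,10),dk(-65,65,10),dk(-65,-65,10)],c).round(0).tolist())
```

```text
t 1.95 shift [0.0136, 0.0147, 0.0065] rot [-0.001, -0.002, -0.0] rows 0.5 0.0 q [0.24, -0.07, 2.21, -0.27, 0.51, 0.66] open 0.4 F [-0.2  1.8 -0.4]
[[265.0, 209.0], [301.0, 384.0], [346.0, 206.0], [361.0, 331.0], [194.0, 234.0], [228.0, 352.0]]
```

View pics/w1.png

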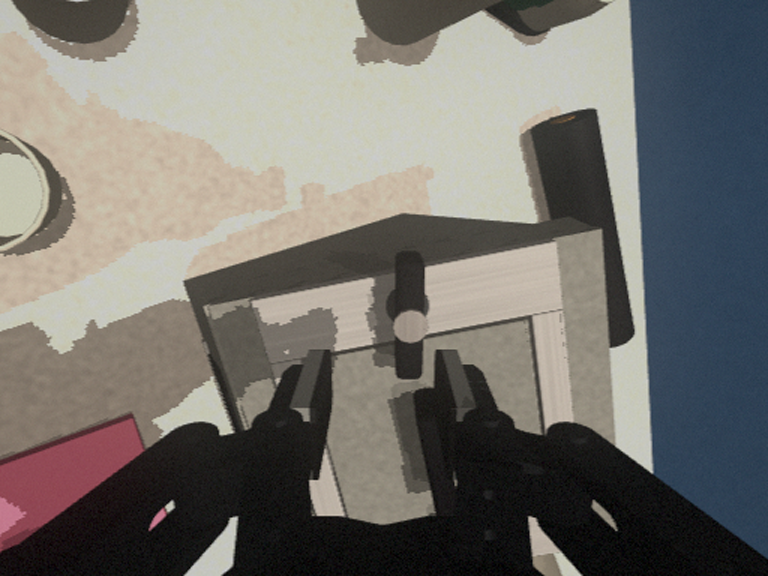

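Run:
```python
from h import *
f=viewer.grab_frame("wrist")
c=cam("wrist");f=viewer.grab_frame("wrist")
K=[dk(0,87,37.5),dk(0,87,45),dk(65,65,10),dk(65,-65,10),dk(-65,65,10),dk(-85,107,10),dk(85,107,10)]
q=proj("",K,c); print(q.round(0).tolist())
f=f.copy()
for a in q: cv2.circle(f,tuple(int(round(v)) for v in a),2,(255,0,0),-1)
crop(f,100,120,430,340,2.4,"pics/w2.png")
go(dk(0,87,70),Rdeck(-0.2))
```

```text
[[268.0, 210.0], [269.0, 214.0], [348.0, 207.0], [364.0, 331.0], [198.0, 236.0], [161.0, 195.0], [368.0, 154.0]]
t 2.1 shift [0.0127, 0.0127, 0.0661] rot [0.003, -0.002, -0.006] rows 1.6 0.1 q [0.24, -0.07, 2.21, -0.27, 0.51, 0.67] open 0.4 F [-0.1  0.1  0.1]
```

View pics/w2.png

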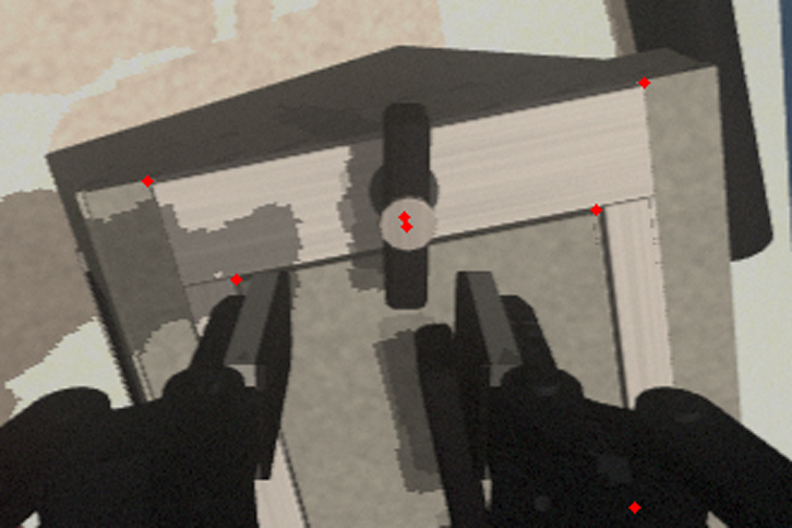

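Request:
{"fn": "send_rows", "kwargs": {"plan": [[[0.0127,0.0127,0.02],[0,0,0],-0.2],[[0.0127,0.0127,0.05],[0,0,0],-0.2],[[0.0127,0.0127,0.075],[0,0,0],-0.2],[[0.0127,0.0127,0.095],[0,0,0],-0.2],[[0.0127,0.0127,0.099],[0,0,0],-0.2]]}}

```text
clock: 2.52
eef_pos: [554.6, 65.3, 184.2]
tcp_rot: [-3.028, -0.509, -0.252]
contact_force: [-0.7, -0.3, 0.3]
opening: 0.398
```

Run:
```python
from h import *
go(dk(0,87,37),Rdeck(-0.2))
```

```text
t 2.52 shift [0.0023, 0.0006, -0.002] rot [0.003, 0.003, -0.005] rows 0.1 0.1 q [0.17, 0.17, 2.19, -0.34, 0.29, 0.69] open 0.4 F [-0.7 -0.3  0.3]
```

Request:
{"fn": "send_rows", "kwargs": {"plan": [[[0,0,0],[0,0,0],-1],[[0,0,0],[0,0,0],-1],[[0,0,0],[0,0,0],-1],[[0,0,0],[0,0,0],-1],[[0,0,0],[0,0,0.1],-1]], "squeeze": 30}}

```text
clock: 2.93
eef_pos: [556.7, 66.5, 186.2]
tcp_rot: [-2.972, -0.499, -0.363]
contact_force: [24.7, -4.8, -21.7]
opening: 0.156
```

Request:
{"fn": "send_rows", "kwargs": {"plan": [[[0,0,0],[0,0,0.12],-1],[[0,0,0],[0,0,0.24],-1],[[0,0,0],[0,0,0.36],-1],[[0,0,0],[0,0,0.48],-1],[[0,0,0],[0,0,0.6],-1]]}}

```text
clock: 3.35
eef_pos: [557.7, 66.0, 186.9]
tcp_rot: [-2.714, -0.316, -0.994]
contact_force: [29.2, -19.1, -28.0]
opening: 0.157
```

Request:
{"fn": "send_rows", "kwargs": {"plan": [[[0,0,0],[0,0,0.12],-1],[[0,0,0],[0,0,0.24],-1],[[0,0,0],[0,0,0.36],-1],[[0,0,0],[0,0,0.48],-1],[[0,0,0],[0,0,0.58],-1]]}}

```text
clock: 3.77
eef_pos: [558.1, 64.9, 187.1]
tcp_rot: [-2.617, -0.043, -1.522]
contact_force: [28.3, -23.8, -29.3]
opening: 0.16
```

Run:
```python
from h import *
go(dk(0,87,37),Rdeck(-1.45))
```

```text
t 3.77 shift [0.0005, 0.0024, -0.0012] rot [-0.002, -0.004, -0.043] rows 0.1 0.3 q [0.17, 0.17, 2.19, -0.35, 0.29, 1.99] open 0.16 F [ 28.3 -23.8 -29.3]
```

Request:
{"fn": "send_rows", "kwargs": {"plan": [[[0,0,0],[0,0,0],-0.2],[[0,0,0],[0,0,0],-0.2],[[0,0,0],[0,0,0],-0.2],[[0,0,-0.02],[0,0,0],-0.2],[[0,0,-0.05],[0,0,0],-0.2]]}}

```text
clock: 4.18
eef_pos: [531.8, 66.1, 229.4]
tcp_rot: [-2.621, -0.043, -1.52]
contact_force: [-0.6, -0.6, 0.1]
opening: 0.401
```

Run:
```python
from h import *
go(dk(0,40,120),Rdeck(-0.6))
go(dk(0,-87,130),Rdeck(-0.09))
```

```text
t 4.18 shift [0.0484, 0.0046, -0.0343] rot [0.003, -0.003, -0.891] rows 1.4 7.1 q [0.18, 0.05, 2.19, -0.27, 0.4, 1.91] open 0.4 F [-0.6 -0.6  0.1]
t 4.18 shift [0.175, 0.0147, -0.0438] rot [0.004, -0.002, -1.401] rows 4.3 11.2 q [0.18, 0.05, 2.19, -0.27, 0.4, 1.91] open 0.4 F [-0.6 -0.6  0.1]
```

Request:
{"fn": "send_rows", "kwargs": {"plan": [[[0.01,0,-0.025],[0,0,-0.12],-0.2],[[0.03,0.002,-0.044],[0,0,-0.25],-0.2],[[0.06,0.005,-0.044],[0,0,-0.37],-0.2],[[0.09,0.008,-0.044],[0,0,-0.5],-0.2],[[0.12,0.01,-0.044],[0,0,-0.62],-0.2]]}}

```text
clock: 4.6
eef_pos: [508.1, -24.3, 268.4]
tcp_rot: [-2.676, -0.245, -1.143]
contact_force: [-0.1, -0.6, -0.3]
opening: 0.404
```

Run:
```python
from h import *
go(dk(0,-87,130),Rdeck(-0.09))
```

```text
t 4.6 shift [0.0738, 0.0416, 0.0007] rot [0.003, -0.0, -0.978] rows 2.0 7.8 q [-0.06, -0.07, 2.2, 0.04, 0.48, 0.99] open 0.4 F [-0.1 -0.6 -0.3]
```

Request:
{"fn": "send_rows", "kwargs": {"plan": [[[0.02,0.01,0],[0,0,-0.12],-0.2],[[0.04,0.02,0],[0,0,-0.25],-0.2],[[0.055,0.03,0],[0,0,-0.37],-0.2],[[0.065,0.038,0],[0,0,-0.5],-0.2],[[0.0738,0.0416,0],[0,0,-0.62],-0.2]]}}

```text
clock: 5.02
eef_pos: [505.2, -109.2, 268.8]
tcp_rot: [-2.843, -0.435, -0.652]
contact_force: [0.5, -0.1, -0.3]
opening: 0.397
```

Request:
{"fn": "send_rows", "kwargs": {"plan": [[[0,0,0],[0,0,-0.12],-0.2],[[0,0,0],[0,0,-0.25],-0.2],[[0,0,0],[0,0,-0.35],-0.2],[[0,0,0],[0,0,-0.4],-0.2],[[0,0,0],[0,0,-0.4],-0.2]]}}

```text
clock: 5.43
eef_pos: [505.1, -108.4, 269.6]
tcp_rot: [-3.049, -0.516, -0.206]
contact_force: [0.6, 0.6, 0.2]
opening: 0.4
```

Run:
```python
from h import *
go(dk(0,-87,37),Rdeck(-0.09))
c=cam("wrist");f=viewer.grab_frame("wrist")
K=[dk(0,-87,37.5),dk(0,-87,45),dk(65,-65,10),dk(-65,-65,10)]
q=proj("",K,c)
f=f.copy()
for a in q: cv2.circle(f,tuple(int(round(v)) for v in a),2,(255,0,0),-1)
crop(f,100,100,430,340,2.4,"pics/w3.png")
```

```text
t 5.43 shift [-0.0001, 0.0004, 0.0952] rot [0.002, -0.0, -0.075] rows 2.3 0.6 q [-0.3, -0.04, 2.18, 0.28, 0.52, -0.33] open 0.4 F [0.6 0.6 0.2]
```

View pics/w3.png

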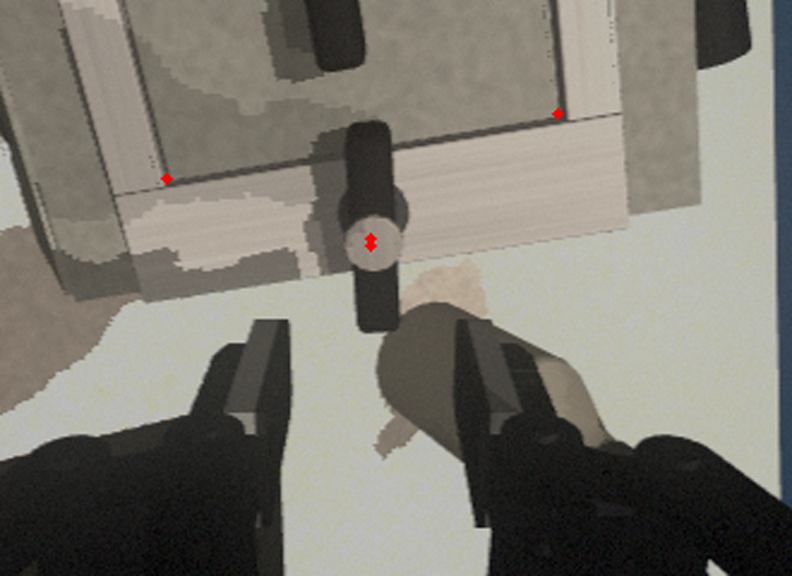

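Request:
{"fn": "send_rows", "kwargs": {"plan": [[[0,0,0.03],[0,0,-0.03],-0.2],[[0,0,0.06],[0,0,-0.06],-0.2],[[0,0,0.085],[0,0,-0.06],-0.2],[[0,0,0.095],[0,0,-0.06],-0.2],[[0,0,0.095],[0,0,-0.06],-0.2]]}}

```text
clock: 5.9
eef_pos: [552.3, -108.6, 185.3]
tcp_rot: [-3.079, -0.517, -0.143]
contact_force: [-0.6, -0.4, 0.3]
opening: 0.404
```

Request:
{"fn": "send_rows", "kwargs": {"plan": [[[0,0,0],[0,0,0],-1],[[0,0,0],[0,0,0],-1],[[0,0,0],[0,0,0],-1],[[0,0,0],[0,0,0],-1],[[0,0,0],[0,0,0.1],-1]]}}

```text
clock: 6.32
eef_pos: [553.2, -108.6, 187.0]
tcp_rot: [-3.023, -0.511, -0.256]
contact_force: [13.2, 2.7, -12.0]
opening: 0.157
```

Request:
{"fn": "send_rows", "kwargs": {"plan": [[[0,0,0],[0,0,0.12],-1],[[0,0,0],[0,0,0.24],-1],[[0,0,0],[0,0,0.36],-1],[[0,0,0],[0,0,0.48],-1],[[0,0,0],[0,0,0.6],-1]]}}

```text
clock: 6.73
eef_pos: [553.6, -108.9, 187.6]
tcp_rot: [-2.744, -0.351, -0.903]
contact_force: [18.6, -2.1, -23.2]
opening: 0.154
```

Request:
{"fn": "send_rows", "kwargs": {"plan": [[[0,0,0],[0,0,0.12],-1],[[0,0,0],[0,0,0.24],-1],[[0,0,0],[0,0,0.36],-1],[[0,0,0],[0,0,0.48],-1],[[0,0,0],[0,0,0.6],-1]]}}

```text
clock: 7.15
eef_pos: [553.9, -109.4, 187.8]
tcp_rot: [-2.622, -0.077, -1.459]
contact_force: [19.1, -6.4, -28.2]
opening: 0.152
```

Run:
```python
from h import *
go(dk(0,-87,37),Rdeck(-1.45))
```

```text
t 7.15 shift [0.0001, 0.0016, -0.0] rot [-0.001, -0.003, 0.029] rows 0.0 0.2 q [-0.27, 0.17, 2.18, 0.42, 0.31, 0.8] open 0.15 F [ 19.1  -6.4 -28.2]
```

Open, retreat, then on to the handle.

Request:
{"fn": "send_rows", "kwargs": {"plan": [[[0,0,0],[0,0,0],-0.2],[[0,0,0],[0,0,0],-0.2],[[0,0,0],[0,0,0],-0.2],[[0,0,-0.03],[0,0,0],-0.2],[[0,0,-0.07],[0,0,0],-0.2]]}}

```text
clock: 7.57
eef_pos: [517.5, -108.4, 246.9]
tcp_rot: [-2.626, -0.076, -1.457]
contact_force: [-0.5, 0.7, 0.9]
opening: 0.398
```

Run:
```python
from h import *
go(dk(0,0,110),Rdeck(0))
f=viewer.grab_frame("top"); crop(f,190,100,390,250,4,"pics/t2.png")
```

```text
t 7.57 shift [-0.0852, -0.0134, -0.0037] rot [0.004, 0.002, -1.42] rows 2.1 11.4 q [-0.29, 0.01, 2.18, 0.3, 0.46, 0.91] open 0.4 F [-0.5  0.7  0.9]
```

View pics/t2.png

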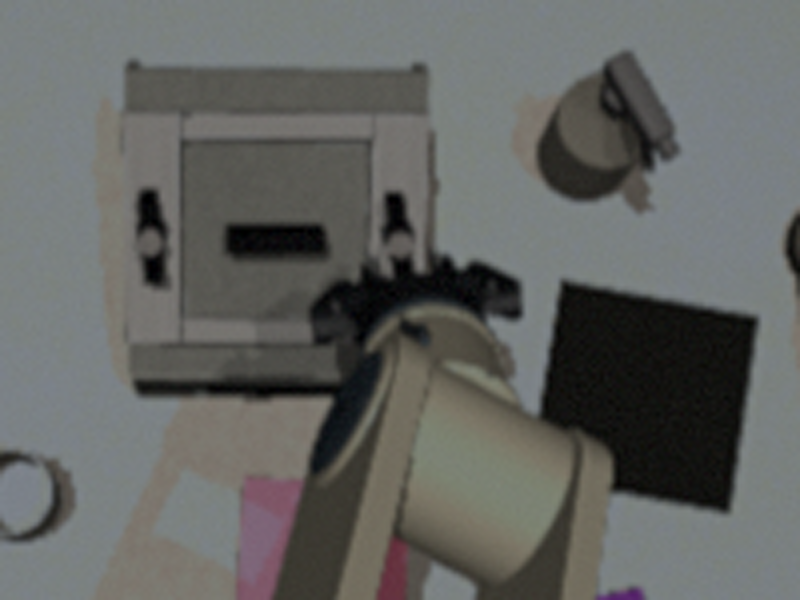

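Both bars now lie up and down the slope (knobs at crop (152,241), (399,241)). On to the handle.

Request:
{"fn": "send_rows", "kwargs": {"plan": [[[-0.02,0,-0.005],[0,0,-0.12],-0.2],[[-0.04,0,-0.005],[0,0,-0.25],-0.2],[[-0.055,-0.003,-0.004],[0,0,-0.37],-0.2],[[-0.07,-0.008,-0.004],[0,0,-0.5],-0.2],[[-0.085,-0.0134,-0.004],[0,0,-0.62],-0.2]]}}

```text
clock: 8.03
eef_pos: [516.8, -22.1, 259.7]
tcp_rot: [-2.748, -0.367, -0.883]
contact_force: [0.4, -0.3, -0.5]
opening: 0.4
```

Request:
{"fn": "send_rows", "kwargs": {"plan": [[[0,0,0],[0,0,-0.12],-0.2],[[0,0,0],[0,0,-0.25],-0.2],[[0,0,0],[0,0,-0.37],-0.2],[[0,0,0],[0,0,-0.5],-0.2],[[0,0,0],[0,0,-0.62],-0.2]]}}

```text
clock: 8.45
eef_pos: [516.7, -22.1, 260.6]
tcp_rot: [-3.049, -0.526, -0.209]
contact_force: [0.2, 0.1, 0.1]
opening: 0.405
```

Run:
```python
from h import *
go(dk(0,0,36),Rdeck(0))
```

```text
t 8.45 shift [-0.0052, 0.0006, 0.0833] rot [0.004, -0.01, -0.166] rows 2.0 1.3 q [-0.05, -0.04, 2.2, 0.04, 0.44, 0.1] open 0.41 F [0.2 0.1 0.1]
```

Request:
{"fn": "send_rows", "kwargs": {"plan": [[[-0.003,0,0.01],[0,0,-0.12],-0.2],[[-0.0052,0,0.035],[0.004,-0.01,-0.166],-0.2],[[-0.0052,0.0006,0.06],[0.004,-0.01,-0.166],-0.2],[[-0.0052,0.0006,0.077],[0.004,-0.01,-0.166],-0.2],[[-0.0052,0.0006,0.081],[0.004,-0.01,-0.166],-0.2]]}}

```text
clock: 8.87
eef_pos: [553.3, -22.7, 186.8]
tcp_rot: [3.142, -0.522, -0.016]
contact_force: [-0.5, 0.3, 0.1]
opening: 0.403
```

Request:
{"fn": "send_rows", "kwargs": {"plan": [[[0,0,0],[0,0,0],-1],[[0,0,0],[0,0,0],-1],[[0,0,0],[0,0,0],-1],[[0,0,0],[0,0,0],-1],[[0,0,0],[0,0,0],-1]], "squeeze": 60}}

```text
clock: 9.28
eef_pos: [553.0, -22.7, 187.4]
tcp_rot: [3.141, -0.522, -0.015]
contact_force: [0.3, -0.0, -3.2]
opening: 0.152
```

Run:
```python
from h import *
go(dk(0,0,38),Rdeck(0))
```

```text
t 9.28 shift [0.0007, -0.0, -0.0002] rot [-0.0, 0.001, 0.001] rows 0.0 0.0 q [-0.06, 0.15, 2.2, 0.08, 0.27, -0.11] open 0.15 F [ 0.3 -0.  -3.2]
```

Request:
{"fn": "send_rows", "kwargs": {"plan": [[[0,0,-0.01],[0,0,0],-1],[[0,0,-0.025],[0,0,0],-1],[[0,0,-0.045],[0,0,0],-1],[[0,0,-0.07],[0,0,0],-1],[[0,0,-0.095],[0,0,0],-1]]}}

```text
clock: 9.7
eef_pos: [504.5, -22.0, 270.4]
tcp_rot: [3.141, -0.521, -0.015]
contact_force: [0.7, 0.1, -2.3]
opening: 0.153
```

Run:
```python
from h import *
s=status.sense(); f=viewer.grab_frame("scene"); crop(f,130,110,400,290,2.9,"pics/s2.png")
go([471.1,-315.4,200],Rdown(-0.19))
```

```text
t 9.75 shift [-0.0625, 0.2938, 0.05] rot [-0.046, -0.525, 0.171] rows 7.3 4.4 q [-0.06, -0.08, 2.2, 0.05, 0.5, -0.08] open 0.15 F [0.8 0.6 0.3]
```

View pics/s2.png

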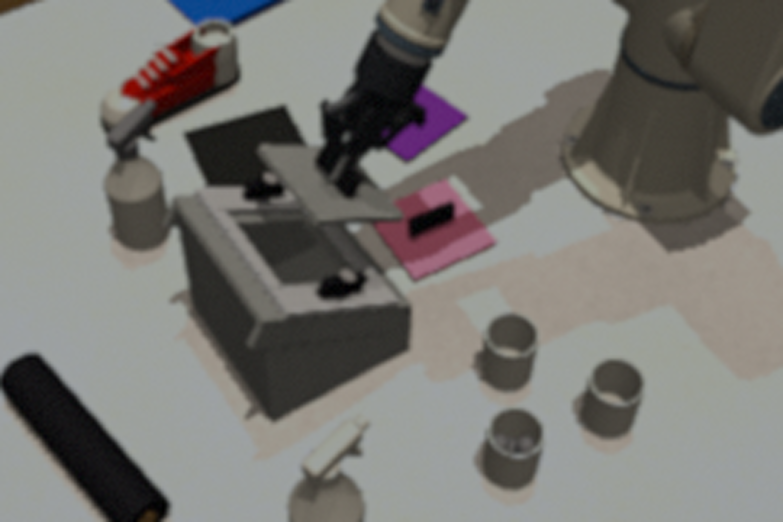

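Request:
{"fn": "send_rows", "kwargs": {"plan": [[[-0.015,0.04,0],[-0.01,-0.1,0.03],-1],[[-0.025,0.08,0.005],[-0.02,-0.22,0.07],-1],[[-0.035,0.12,0.01],[-0.03,-0.34,0.11],-1],[[-0.045,0.16,0.02],[-0.04,-0.44,0.14],-1],[[-0.05,0.2,0.03],[-0.046,-0.525,0.171],-1]]}}

```text
clock: 10.17
eef_pos: [473.2, -222.5, 224.1]
tcp_rot: [3.141, 0.003, -0.192]
contact_force: [1.3, 0.2, -2.6]
opening: 0.155
```

Run:
```python
from h import *
go([471.1,-315.4,100],Rdown(-0.19))
```

```text
t 10.17 shift [0.0161, 0.0915, 0.1242] rot [0.001, 0.003, -0.002] rows 3.7 0.0 q [-0.44, 0.23, 1.88, -0.0, 1.04, -0.25] open 0.15 F [ 1.3  0.2 -2.6]
```

Request:
{"fn": "send_rows", "kwargs": {"plan": [[[0.006,0.035,0.02],[0,0,0],-1],[[0.012,0.07,0.04],[0,0,0],-1],[[0.016,0.0915,0.07],[0,0,0],-1],[[0.016,0.0915,0.1],[0,0,0],-1],[[0.016,0.0915,0.124],[0,0.003,0],-1]]}}

```text
clock: 10.58
eef_pos: [470.6, -317.0, 97.8]
tcp_rot: [3.141, -0.0, -0.194]
contact_force: [-0.6, 0.6, -3.1]
opening: 0.15
```

Run:
```python
from h import *
go([471.1,-315.4,43],Rdown(-0.19))
f=viewer.grab_frame("wrist"); crop(f,0,0,512,384,1.5,"pics/w4.png")
```

```text
t 10.58 shift [0.0002, -0.0017, 0.0548] rot [0.001, -0.0, -0.004] rows 1.3 0.0 q [-0.59, 0.46, 1.88, -0.0, 0.8, -0.4] open 0.15 F [-0.6  0.6 -3.1]
```

View pics/w4.png

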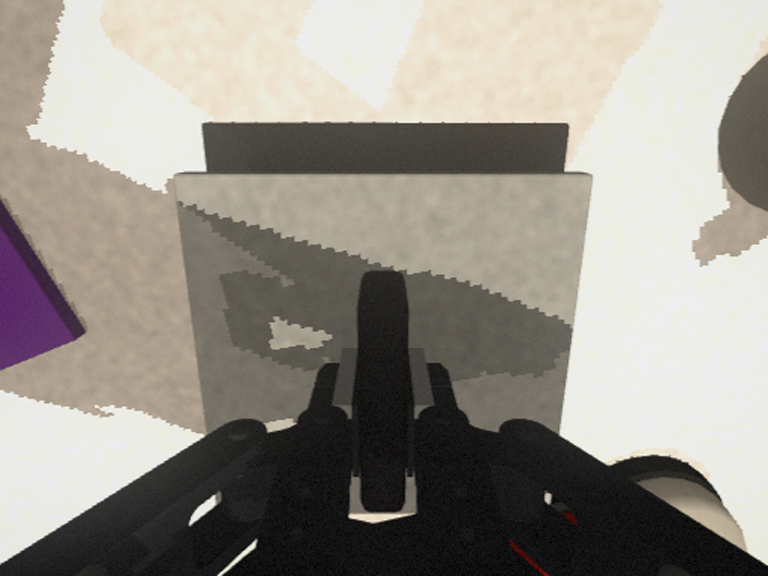

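Request:
{"fn": "send_rows", "kwargs": {"plan": [[[0,-0.0017,0.02],[0,0,0],-1],[[0,-0.0017,0.04],[0,0,0],-1],[[0,-0.0017,0.05],[0,0,0],-1],[[0,-0.0017,0.055],[0,0,0],-1],[[0,-0.0017,0.056],[0,0,0],-1]]}}

```text
clock: 11.05
eef_pos: [467.6, -312.2, 40.6]
tcp_rot: [-3.139, 0.008, -0.193]
contact_force: [-14.3, 9.9, 43.4]
opening: 0.148
```

Request:
{"fn": "send_rows", "kwargs": {"plan": [[[0,0,0],[0,0,0],-1],[[0,0,0.001],[0,0,0],-1],[[0,0,0.001],[0,0,0],-0.7],[[0,0,0.001],[0,0,0],-0.3],[[0,0,0.001],[0,0,0],-0.2]]}}

```text
clock: 11.47
eef_pos: [468.1, -312.4, 39.9]
tcp_rot: [-3.139, 0.007, -0.193]
contact_force: [1.1, 0.1, 0.7]
opening: 0.396
```

Request:
{"fn": "send_rows", "kwargs": {"plan": [[[0,0,0],[0,0,0],-0.2],[[0,0,0],[0,0,0],-0.2],[[0,0,-0.02],[0,0,0],-0.2],[[0,0,-0.05],[0,0,0],-0.2],[[0,0,-0.09],[0,0,0],-0.2]]}}

```text
clock: 11.88
eef_pos: [467.0, -311.7, 128.5]
tcp_rot: [-3.137, 0.012, -0.193]
contact_force: [0.0, -0.3, -0.6]
opening: 0.405
```

Run:
```python
from h import *
f=viewer.grab_frame("wrist"); cw=cam("wrist");crop(f,0,0,512,384,1.5,"pics/w5.png")
now();print(len(open("log.txt").readlines()))
```

```text
20
```

View pics/w5.png

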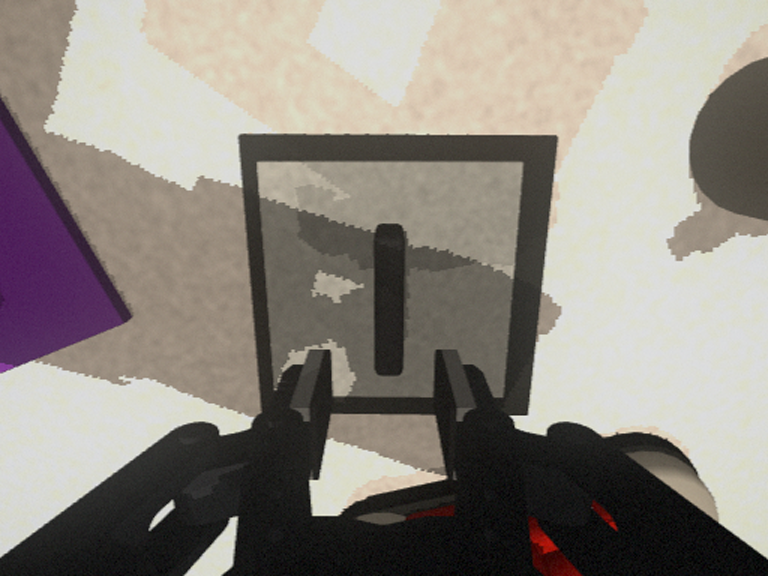

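```bash
cat > kin.py <<'E'
from h import *
from scipy.optimize import least_squares
Rx=lambda ax,a:R.from_euler(ax,a).as_matrix()
RNG=np.array([[-2.63,2.63],[-.92,2.1],[.06,2.66],[-1.3,4.44],[0,2.69],[-3.02,3.02]])
def fk(q,p,full=False):
    d1,a1,L1,e,L2,d6,fx=p
    A=Rx('z',q[0])@Rx('y',q[1]); B=A@Rx('y',q[2]); M=B@Rx('z',q[3])@Rx('y',q[4])@Rx('z',q[5])
    w=Rx('z',q[0])@np.array([a1,0,d1])+A@[0,0,L1]+B@[e,0,L2]
    t=w+M@[0,0,d6]
    M=M@Rx('z',fx)
    return (t,M,w) if full else (t,M)
def load(): return [json.loads(l) for l in open("log.txt")]
def fit():
    D=load()
    def res(p):
        r=[]
        for q,t,e in D:
            a,M=fk(q,p); r+=list((a-t)/1.)+list(R.from_matrix(M.T@R.from_euler('xyz',e).as_matrix()).as_rotvec()*300)
        return np.array(r)
    best=min((least_squares(res,[300,0,400,0,400,200,f]) for f in (0,np.pi)),key=lambda r:r.cost)
    return best.x,res(best.x)
if __name__=="__main__":
    p,r=fit(); print(p.round(3)); print(abs(r).reshape(-1,6).max(0)); np.save("p.npy",p)
E
python3 kin.py
```

```text
[292.408   1.251 566.144  57.258 492.935 318.806   3.142]
[1.40947842e+00 1.66594250e+00 3.88762657e-01 1.84120613e-13
 1.64830515e-13 1.57508381e-13]
```

```bash
cat >> kin.py <<'E'
def ik(t,M,p):
    d1,a1,L1,e,L2,d6,fx=p
    M0=M@Rx('z',-fx); w=np.array(t)-d6*M0[:,2]
    q1=np.arctan2(w[1],w[0]); r=np.hypot(w[0],w[1])-a1; h=w[2]-d1
    Le=np.hypot(e,L2); g=np.arctan2(e,L2); D=np.hypot(r,h)
    c=(D*D-L1**2-Le**2)/(2*L1*Le)
    if abs(c)>1: return None,w
    b=np.arccos(c); q2=np.arctan2(r,h)-np.arctan2(Le*np.sin(b),L1+Le*np.cos(b)); q3=b-g
    T=(Rx('z',q1)@Rx('y',q2+q3)).T@M0
    q5=np.arccos(np.clip(T[2,2],-1,1)); q4=np.arctan2(T[1,2],T[0,2]); q6=np.arctan2(T[2,1],-T[2,0])
    q=np.array([q1,q2,q3,q4,q5,q6])
    for k in (3,5):
        for s in (-2*np.pi,0,2*np.pi):
            if RNG[k,0]<=q[k]+s<=RNG[k,1]: q[k]+=s;break
    return q,w
def margin(q): return min((q-RNG[:,0]).min(),(RNG[:,1]-q).min())
UP=np.array([0,0,1.])
def toolR(al,de,phi,sgn=1):
    h=np.array([np.cos(al),np.sin(al),0]); z=np.cos(de)*h-np.sin(de)*UP; x=sgn*np.cross(UP,h)
    M=np.c_[x,np.cross(z,x),z]
    ax=np.cross(UP,h) # rotates UP toward h
    return R.from_rotvec(ax*phi).as_matrix()@M, R.from_rotvec(ax*phi).as_matrix()@UP
E
python3 - <<'E'
from kin import *
p=np.load("p.npy")
for q,t,e in load()[-2:]:
    print(np.round(q,3), ik(t,R.from_euler('xyz',e).as_matrix(),p)[0].round(3))
g=55
C=np.array([471.5,282.5,g]); H=np.array([572.5,-23,155.])
for al in np.radians(np.arange(-180,180,30)):
  for de in np.radians([45,60,75]):
    out=[]
    for s in (1,-1):
        M,c=toolR(al,de,0,s); q,w=ik(C-3*M[:,2],M,p); a=(round(margin(q),2),q.round(1).tolist()) if q is not None else None
        M,c=toolR(al,de,np.radians(115),s); h=np.array([np.cos(al),np.sin(al),0])
        rim=H-20*h+UP*75; gp=rim-c*(80-g); q,w=ik(gp-3*M[:,2],M,p); b=(round(margin(q),2),q.round(1).tolist()) if q is not None else None
        out.append((a,b))
    for o in out:
        if o[0] and o[1] and o[0][0]>0 and o[1][0]>0: print(np.degrees(al).round(),np.degrees(de).round(),o)
E
```

```text
[-5.950e-01  4.590e-01  1.878e+00 -1.000e-03  8.040e-01 -4.000e-01] [-5.920e-01  4.590e-01  1.879e+00 -1.000e-03  8.030e-01 -3.970e-01]
[-5.910e-01  4.010e-01  1.857e+00 -1.000e-03  8.840e-01 -3.970e-01] [-5.880e-01  4.020e-01  1.858e+00 -1.000e-03  8.830e-01 -3.950e-01]
-180.0 45.0 ((np.float64(1.12), [0.4, 0.9, 1.5, 0.3, 1.6, 1.8]), (np.float64(0.23), [-0.1, 0.3, 2.4, 3.0, 0.8, -1.5]))
-180.0 45.0 ((np.float64(1.12), [0.4, 0.9, 1.5, 0.3, 1.6, -1.3]), (np.float64(0.23), [-0.1, 0.3, 2.4, 3.0, 0.8, 1.6]))
-180.0 60.0 ((np.float64(1.05), [0.4, 0.7, 1.6, 0.2, 1.3, 1.9]), (np.float64(0.18), [-0.1, 0.6, 2.5, 3.1, 1.4, -1.6]))
-180.0 60.0 ((np.float64(1.05), [0.4, 0.7, 1.6, 0.2, 1.3, -1.3]), (np.float64(0.18), [-0.1, 0.6, 2.5, 3.1, 1.4, 1.6]))
-180.0 75.0 ((np.float64(0.89), [0.5, 0.6, 1.8, 0.1, 1.0, 2.0]), (np.float64(0.23), [-0.1, 0.9, 2.4, 3.1, 1.9, -1.6]))
-180.0 75.0 ((np.float64(0.89), [0.5, 0.6, 1.8, 0.1, 1.0, -1.2]), (np.float64(0.23), [-0.1, 0.9, 2.4, 3.1, 1.9, 1.6]))
-150.0 45.0 ((np.float64(1.05), [0.5, 0.9, 1.4, 0.0, 1.6, 1.6]), (np.float64(0.36), [-0.4, 0.4, 2.3, 2.0, 1.0, -1.
[... 5796 characters left out ...]

150.0 45.0 ((np.float64(0.96), [0.2, 0.8, 1.6, 0.5, 1.4, 2.1]), (np.float64(0.29), [0.3, 0.4, 2.3, 4.2, 0.9, -2.0]))
150.0 45.0 ((np.float64(1.04), [0.2, 0.8, 1.6, 0.5, 1.4, -1.1]), (np.float64(0.29), [0.3, 0.4, 2.3, 4.2, 0.9, 1.2]))
150.0 60.0 ((np.float64(0.86), [0.3, 0.7, 1.7, 0.4, 1.1, 2.2]), (np.float64(0.3), [0.3, 0.6, 2.4, 4.0, 1.4, -1.7]))
150.0 60.0 ((np.float64(0.93), [0.3, 0.7, 1.7, 0.4, 1.1, -1.0]), (np.float64(0.3), [0.3, 0.6, 2.4, 4.0, 1.4, 1.4]))
150.0 75.0 ((np.float64(0.69), [0.4, 0.6, 1.8, 0.3, 0.9, 2.3]), (np.float64(0.33), [0.3, 0.8, 2.3, 4.0, 1.8, -1.6]))
150.0 75.0 ((np.float64(0.82), [0.4, 0.6, 1.8, 0.3, 0.9, -0.8]), (np.float64(0.33), [0.3, 0.8, 2.3, 4.0, 1.8, 1.6]))
```

```bash
cat > cupplan.py <<'E'
from kin import *
p=np.load("p.npy")
C=np.array([471.5,282.5]); G=58; AL=np.radians(-75); DE=np.radians(55)
MG,_=toolR(AL,DE,0,1)
def grasp(back=0): return np.r_[C,G]+(5-back)*MG[:,2]
E
python3 - <<'E'
from cupplan import *
for b in (100,0): t=grasp(b); print(t.round(1), ik(t,MG,p)[0].round(2),ik(t,MG,p)[1].round(0))
from scipy.spatial.transform import Slerp
t0,M0,s=now()
way=[(np.array([440,0,350.]),R.from_matrix(np.stack([M0,MG])).mean().as_matrix()),(grasp(100)+[0,0,40],MG),(grasp(0),MG)]
for t,M in way:
    S=Slerp([0,1],R.from_matrix(np.stack([M0,M])))
    for f in np.linspace(0.2,1,5):
        q,w=ik(t0+(t-t0)*f,S(f).as_matrix(),p); print(q.round(2),w.round(0),round(margin(q),2))
    t0,M0=t,M
go(*way[0])
j=np.array([[91.,183.6]])
print("jug",back("top",j,95), "tall",back("top",[[164.4,118.5]],120))
E
```

```text
[457.4 335.1 135.8] [ 0.9   0.6   1.68 -0.5   1.29  0.88] [410. 512. 397.]
[472.2 279.7  53.9] [ 0.82  0.68  1.78 -0.57  1.11  0.93] [425. 456. 315.]
[-0.46  0.28  1.93 -0.07  0.91 -0.27] [ 464. -232.  498.] 0.73
[-0.32  0.16  1.97 -0.14  0.96 -0.14] [ 456. -150.  539.] 0.69
[-0.15  0.07  1.98 -0.21  1.05  0.01] [447. -67. 578.] 0.68
[ 0.03  0.    1.96 -0.27  1.17  0.15] [437.  14. 617.] 0.7
[ 0.22 -0.03  1.91 -0.32  1.3   0.28] [426.  95. 654.] 0.75
[ 0.4   0.05  1.92 -0.37  1.28  0.46] [424. 180. 613.] 0.74
[ 0.56  0.16  1.9  -0.42  1.27  0.6 ] [422. 264. 570.] 0.76
[ 0.69  0.28  1.85 -0.45  1.28  0.72] [419. 348. 527.] 0.81
[ 0.8   0.41  1.77 -0.47  1.31  0.8 ] [415. 430. 482.] 0.83
[ 0.9   0.54  1.67 -0.49  1.35  0.85] [410. 512. 437.] 0.81
[ 0.88  0.57  1.69 -0.51  1.3   0.86] [413. 501. 413.] 0.79
[ 0.87  0.59  1.72 -0.52  1.25  0.88] [416. 490. 388.] 0.78
[ 0.85  0.62  1.74 -0.54  1.21  0.89] [419. 479. 364.] 0.76
[ 0.84  0.65  1.76 -0.55  1.16  0.91] [422. 467. 339.] 0.75
[ 0.82  0.68  1.78 -0.57  1.11  0.93] [425. 456. 315.] 0.73
t 11.93 shift [-0.0911, -0.3025, -0.2127] rot [-0.3, 0.07, -0.22] rows 9.1 3.0 q [-0.59, 0.4, 1.86, -0.0, 0.88, -0.4] open 0.41 F [ 2.7 -1.6  6. ]
jug [[508.40906463 471.53190621  95.        ]] tall [[698.74783807 254.63031382 120.        ]]
```

Request:
{"fn": "send_rows", "kwargs": {"plan": [[[0,0,-0.04],[0,0,0],1],[[-0.02,-0.01,-0.08],[0,0,0],1],[[-0.04,-0.03,-0.12],[-0.05,0.01,-0.04],1],[[-0.06,-0.05,-0.155],[-0.1,0.02,-0.08],1],[[-0.075,-0.08,-0.185],[-0.15,0.04,-0.11],1]]}}

```text
clock: 12.35
eef_pos: [417.9, -236.7, 308.4]
tcp_rot: [2.986, -0.032, -0.08]
contact_force: [0.6, 1.4, 0.5]
opening: 0.997
```

Run:
```python
from cupplan import *
go([440,0,350],R.from_matrix(np.stack([Rdown(-.19),MG])).mean().as_matrix())
f=viewer.grab_frame("top"); crop(f,190,100,390,250,4,"pics/t3.png")
```

```text
t 12.35 shift [0.0044, -0.2284, -0.0777] rot [-0.146, 0.029, -0.113] rows 5.8 1.5 q [-0.43, 0.02, 1.92, -0.15, 1.11, -0.28] open 1.0 F [0.6 1.4 0.5]
```

View pics/t3.png

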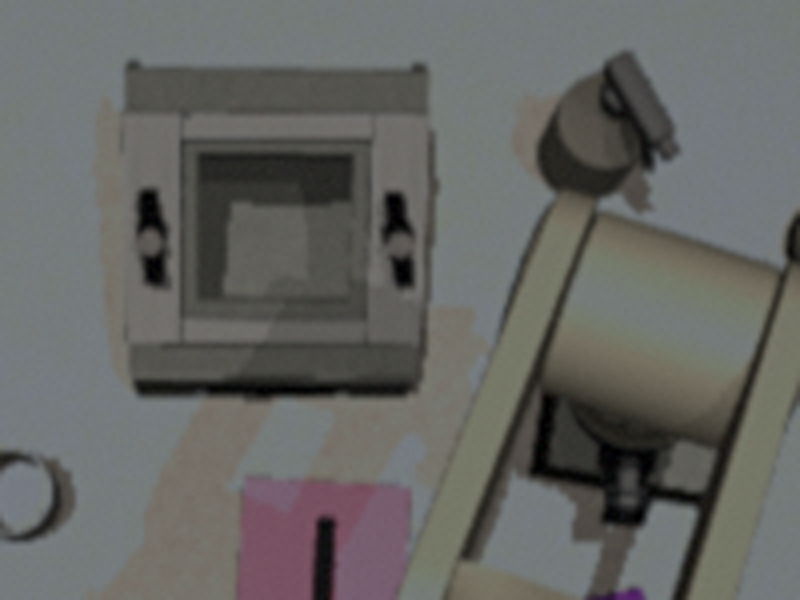

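The hatch is open (crop 185–370, 140–315), both bars clear. On towards the cup.

Request:
{"fn": "send_rows", "kwargs": {"plan": [[[0.004,-0.2284,-0.0777],[-0.146,0.029,-0.113],1],[[0.004,-0.2284,-0.0777],[-0.146,0.029,-0.113],1],[[0.004,-0.2284,-0.0777],[-0.146,0.029,-0.113],1],[[0.004,-0.2284,-0.0777],[-0.146,0.029,-0.113],1],[[0.004,-0.2284,-0.0777],[-0.146,0.029,-0.113],1]]}}

```text
clock: 12.82
eef_pos: [434.1, -39.7, 345.7]
tcp_rot: [2.833, -0.041, 0.039]
contact_force: [0.5, -0.2, -0.7]
opening: 0.997
```

Run:
```python
from cupplan import *
go(grasp(100)+[0,0,60],MG)
```

```text
t 12.82 shift [0.0316, -0.4019, 0.0305] rot [-0.296, 0.062, -0.219] rows 9.7 3.0 q [0.13, -0.05, 1.94, -0.33, 1.26, 0.2] open 1.0 F [ 0.5 -0.2 -0.7]
```

Request:
{"fn": "send_rows", "kwargs": {"plan": [[[0.006,-0.08,0],[-0.06,0.01,-0.04],1],[[0.012,-0.16,0],[-0.12,0.025,-0.09],1],[[0.02,-0.24,0],[-0.18,0.04,-0.13],1],[[0.025,-0.32,0.01],[-0.24,0.05,-0.18],1],[[0.0316,-0.4,0.03],[-0.296,0.062,-0.219],1]]}}

```text
clock: 13.23
eef_pos: [445.7, 156.1, 277.5]
tcp_rot: [2.529, -0.002, 0.266]
contact_force: [1.0, 0.9, -0.0]
opening: 1.001
```

Run:
```python
from cupplan import *
go(grasp(100)+[0,0,60],MG)
```

```text
t 13.23 shift [0.0581, -0.1858, -0.0308] rot [0.002, -0.004, 0.002] rows 4.7 0.0 q [0.7, 0.23, 1.89, -0.57, 1.35, 0.65] open 1.0 F [ 1.   0.9 -0. ]
```

Request:
{"fn": "send_rows", "kwargs": {"plan": [[[0.058,-0.186,-0.031],[0,0,0],1],[[0.058,-0.186,-0.031],[0,0,0],1],[[0.058,-0.186,-0.031],[0,0,0],1],[[0.058,-0.186,-0.031],[0,0,0],1],[[0.058,-0.186,-0.031],[0,0,0],1]]}}

```text
clock: 13.65
eef_pos: [456.8, 338.1, 193.8]
tcp_rot: [2.529, -0.001, 0.267]
contact_force: [0.3, 0.4, 1.1]
opening: 0.998
```

Run:
```python
from cupplan import *
viewer.grab_frame("wrist");c=cam("wrist");f=viewer.grab_frame("wrist").copy()
a=np.linspace(0,2*np.pi,60)
q=proj("",np.c_[C[0]+33*np.cos(a),C[1]+33*np.sin(a),0*a+80],c)
for u in q: cv2.circle(f,tuple(int(round(v)) for v in u),1,(255,0,0),-1)
crop(f,0,0,512,384,1.5,"pics/w6.png")
for r in viewer.cut_out("cup","wrist"): print(r["p"],r["extent"])
go(grasp(0),MG)
```

```text
0.85 [5.9, 25.1, 127.2, 130.5]
0.81 [211.9, 77.7, 81.1, 116.4]
0.6 [118.3, 148.8, 71.1, 89.7]
0.17 [191.8, 213.8, 169.9, 149.2]
t 13.8 shift [-0.0002, -0.0322, 0.1485] rot [0.003, -0.003, 0.005] rows 3.6 0.1 q [0.9, 0.52, 1.65, -0.49, 1.38, 0.83] open 1.0 F [-0.  -1.8  0.5]
```

View pics/w6.png

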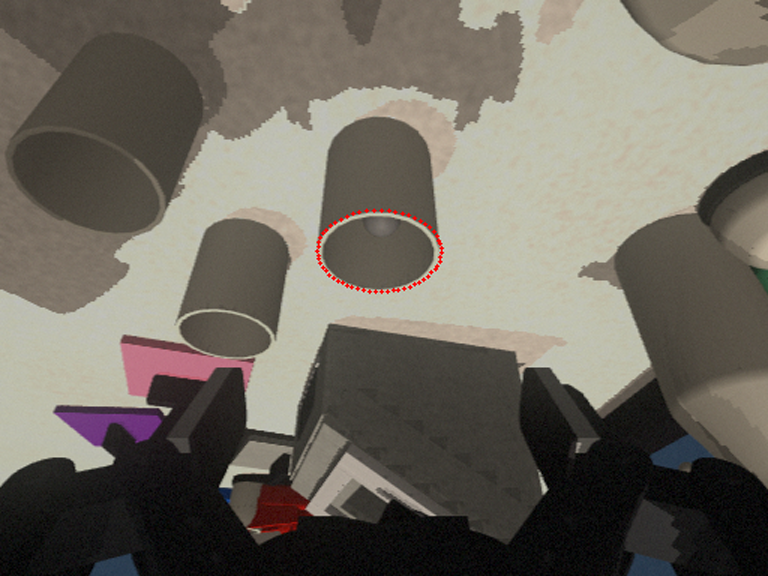

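Request:
{"fn": "send_rows", "kwargs": {"plan": [[[0,-0.02,0.02],[0,0,0],1],[[0,-0.032,0.05],[0,0,0.004],1],[[0,-0.032,0.085],[0,0,0.004],1],[[0,-0.032,0.12],[0,0,0.004],1],[[0,-0.032,0.146],[0,0,0.004],1]]}}

```text
clock: 14.22
eef_pos: [471.6, 278.3, 54.8]
tcp_rot: [2.527, -0.001, 0.264]
contact_force: [0.5, -0.2, -0.4]
opening: 1.001
```

Run:
```python
from cupplan import *
go(grasp(0),MG)
f=viewer.grab_frame("wrist");crop(f,0,0,512,384,1.5,"pics/w7.png")
```

```text
t 14.22 shift [0.001, -0.0015, 0.0] rot [0.004, -0.002, 0.001] rows 0.0 0.0 q [0.82, 0.68, 1.78, -0.58, 1.11, 0.93] open 1.0 F [ 0.5 -0.2 -0.4]
```

View pics/w7.png

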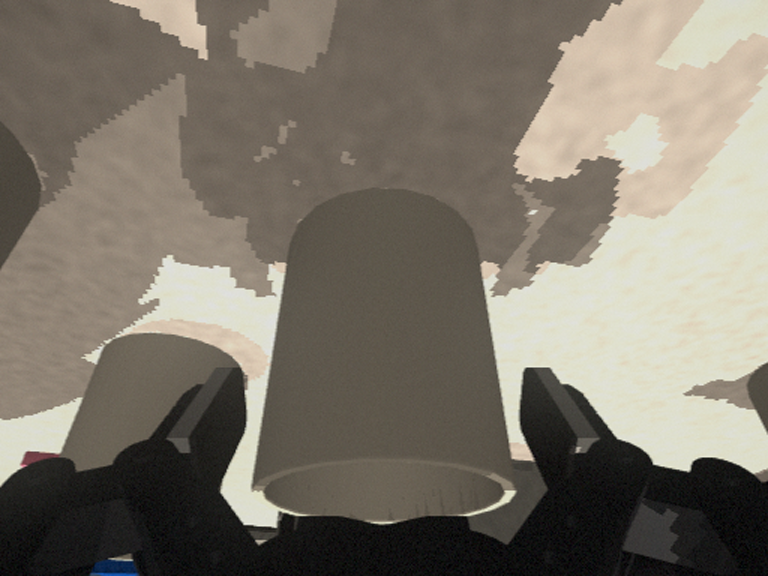

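Request:
{"fn": "send_rows", "kwargs": {"plan": [[[0,0,0],[0,0,0],0.2],[[0,0,0],[0,0,0],0.2],[[0,0,0],[0,0,0],0.2],[[0,0,0],[0,0,0],0.2],[[0,0,0],[0,0,0],0.2]], "squeeze": 40}}

```text
clock: 14.68
eef_pos: [470.9, 276.0, 52.9]
tcp_rot: [2.525, 0.002, 0.263]
contact_force: [-0.9, 0.0, -1.0]
opening: 0.773
```

Run:
```python
from cupplan import *
go(grasp(0)+[0,0,30],MG)
f=viewer.grab_frame("wrist");crop(f,0,0,512,384,1.5,"pics/w8.png")
```

```text
t 14.68 shift [0.0022, 0.0153, -0.0272] rot [0.005, 0.001, 0.002] rows 0.7 0.0 q [0.82, 0.68, 1.78, -0.58, 1.11, 0.93] open 0.77 F [-0.9  0.  -1. ]
```

View pics/w8.png

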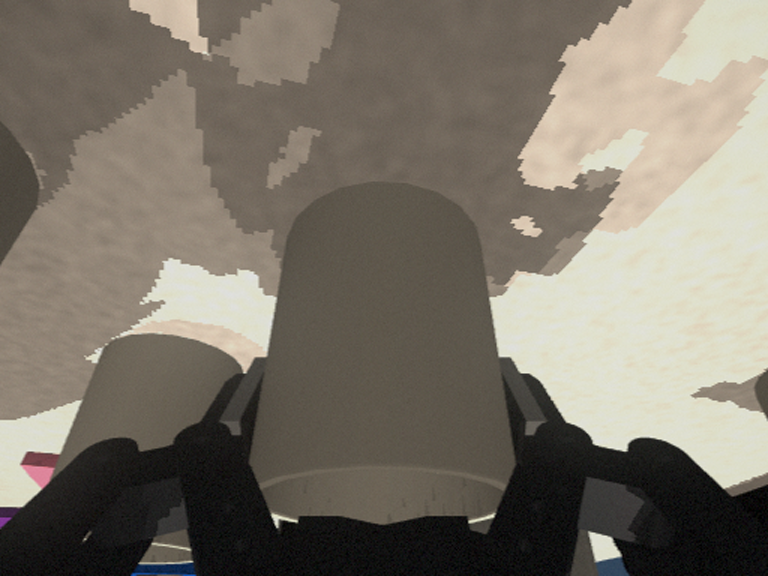

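Request:
{"fn": "send_rows", "kwargs": {"plan": [[[0,0.006,-0.008],[0,0,0],0.2],[[0,0.017,-0.024],[0,0,0],0.2],[[0,0.034,-0.05],[0,0,0],0.2],[[0,0.05,-0.07],[0,0,0],0.2],[[0,0.057,-0.082],[0,0,0],0.2]]}}

```text
clock: 15.15
eef_pos: [471.5, 277.6, 156.2]
tcp_rot: [2.526, -0.001, 0.263]
contact_force: [0.9, 0.0, -1.4]
opening: 0.771
```

Run:
```python
from cupplan import *
p0,M0,s=now(); print(p0,s["opening"])
viewer.grab_frame("wrist");c=cam("wrist");f=viewer.grab_frame("wrist").copy();crop(f,0,0,512,384,1.5,"pics/w9.png")
f=viewer.grab_frame("scene");crop(f,200,150,400,300,4,"pics/s9.png")
# pour plan
H=np.array([572.5,-23,155.])
from scipy.spatial.transform import Slerp
for alp in (-75,-90,-100):
  al=np.radians(alp)
  h=np.array([np.cos(al),np.sin(al),0])
  for ph in (0,30,60,80,90,100,110,120,130):
    M,cz=toolR(al,DE,np.radians(ph),1)
    lip=H-15*h+UP*(45 if ph>60 else 45)   # lower lip point
    lipdir=M@MG.T@h if False else R.from_rotvec(np.cross(UP,h)*np.radians(ph)).apply(h)
    rim=lip-33*lipdir; org=rim-80*cz
    t=org+G*cz+7*M[:,2]
    q,w=ik(t,M,p); print(alp,ph,t.round(0),q.round(2),w.round(0),round(margin(q),2), "rim",rim.round(0),"bot",org.round(0))
```

```text
[471.5133457  277.600117   156.15858906] 0.771350650243147
-75 0 [561.  19. 172.] [ 0.36  0.41  1.91 -0.73  1.03  0.56] [514. 196. 433.] 0.57 rim [560.  23. 200.] bot [560.  23. 120.]
-75 30 [559.  29. 190.] [ 0.1   0.32  1.85 -0.1   0.97 -0.1 ] [551.  56. 508.] 0.81 rim [561.  19. 216.] bot [551.  58. 147.]
-75 60 [559.  29. 211.] [-0.17  0.39  1.75  0.42  1.22 -0.62] [ 594. -101.  500.] 0.91 rim [564.   7. 229.] bot [546.  74. 189.]
-75 80 [560.  23. 224.] [-0.31  0.52  1.68  0.64  1.47 -0.81] [ 619. -195.  449.] 0.98 rim [567.  -3. 232.] bot [547.  73. 219.]
-75 90 [561.  18. 229.] [-0.36  0.6   1.64  0.73  1.59 -0.87] [ 629. -234.  412.] 1.02 rim [569.  -9. 233.] bot [548.  69. 233.]
-75 100 [563.  13. 233.] [-0.4   0.68  1.61  0.81  1.71 -0.92] [ 638. -266.  368.] 0.98 rim [570. -14. 232.] bot [550.  62. 246.]
-75 110 [564.   7. 237.] [-0.42  0.76  1.58  0.89  1.83 -0.96] [ 644. -290.  319.] 0.86 rim [572. -19. 231.] bot [552.  53. 258.]
-75 120 [566.   1. 239.] [-0.44  0.85  1.55  0.96  1.95 -0.98] [ 648. -306.  267.] 0.74 rim [573. -24. 229.] bot [555.  42. 269.]
-75 130 [568.
[... 1740 characters left out ...]
0.82 rim [576.  -3. 232.] bot [590.  75. 219.]
-100 90 [580.  19. 229.] [-0.42  0.49  1.84  0.96  1.32 -0.76] [ 535. -238.  412.] 0.82 rim [575.  -8. 233.] bot [589.  71. 233.]
-100 100 [579.  14. 233.] [-0.47  0.56  1.84  1.06  1.44 -0.86] [ 529. -271.  368.] 0.82 rim [574. -14. 232.] bot [588.  64. 246.]
-100 110 [578.   8. 237.] [-0.51  0.65  1.83  1.15  1.56 -0.95] [ 524. -296.  319.] 0.83 rim [573. -19. 231.] bot [586.  55. 258.]
-100 120 [577.   1. 239.] [-0.54  0.74  1.82  1.22  1.69 -1.03] [ 522. -312.  267.] 0.84 rim [572. -24. 229.] bot [584.  44. 269.]
-100 130 [576.  -6. 240.] [-0.55  0.84  1.8   1.28  1.83 -1.09] [ 520. -318.  212.] 0.86 rim [571. -29. 225.] bot [582.  31. 277.]
```

View pics/s9.png

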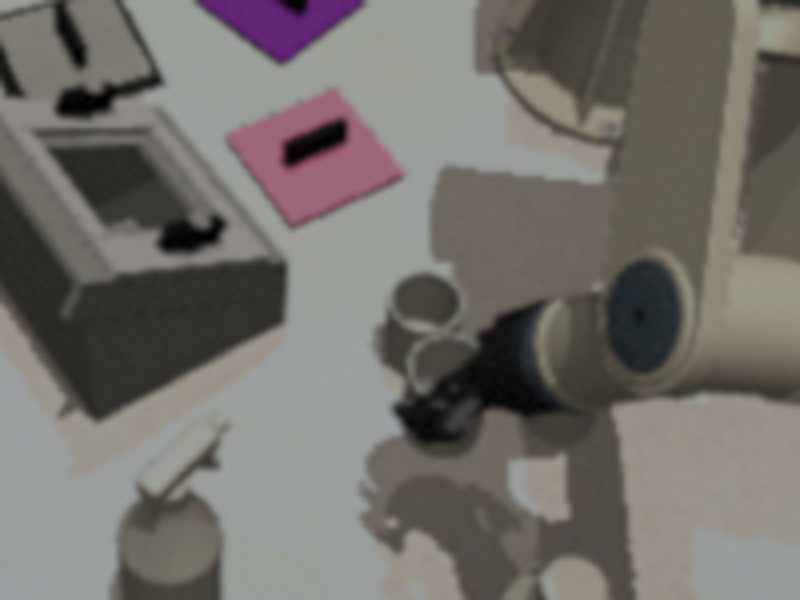

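```bash
cat >> cupplan.py <<'E'
H=np.array([572.5,-23,155.])
tg=np.array([470.9,276.0,52.9]); OFF=MG.T@(np.array([470.9,282.0,0])-tg)  # cup origin in tool frame
def pour(ph,lift,adv=-25,alp=-100):
    al=np.radians(alp); h=np.array([np.cos(al),np.sin(al),0])
    M,cz=toolR(al,DE,np.radians(ph),1)
    ld=R.from_rotvec(np.cross(UP,h)*np.radians(ph)).apply(h)
    org=H+adv*h+UP*lift-33*ld-80*cz
    return org-M@OFF,M
def chk(t,M):
    from scipy.spatial.transform import Slerp
    t0,M0,s=now(); S=Slerp([0,1],R.from_matrix(np.stack([M0,M])))
    for f in (0,.25,.5,.75,1):
        q,w=ik(t0+(t-t0)*f,S(f).as_matrix(),p); print(q.round(2),w.round(0),round(margin(q),2))
    go(t,M)
E
python3 - <<'E'
from cupplan import *
print(OFF)
t,M=pour(0,130); t=t+[0,130,60]; print(t)
chk(t,M)
for ph,l in [(0,180),(35,120),(60,115),(80,95),(95,75),(110,75),(125,75)]:
    t,M=pour(ph,l); q,w=ik(t,M,p); print(ph,t.round(0),q.round(2),w.round(0),round(margin(q),2))
E
```

```text
[  1.55291427 -35.08963417  40.00894938]
[580.03588473 158.68100295 317.9       ]
[ 0.82  0.53  1.76 -0.54  1.26  0.83] [423. 455. 414.] 0.76
[ 0.74  0.5   1.7  -0.51  1.35  0.81] [470. 429. 455.] 0.79
[ 0.66  0.47  1.63 -0.49  1.44  0.78] [517. 401. 496.] 0.81
[ 0.58  0.46  1.55 -0.48  1.54  0.76] [565. 371. 538.] 0.82
[ 0.51  0.46  1.45 -0.46  1.63  0.75] [612. 339. 579.] 0.84
t 15.3 shift [0.0743, 0.2118, -0.0518] rot [0.004, -0.252, 0.358] rows 5.5 3.5 q [0.82, 0.53, 1.76, -0.54, 1.26, 0.83] open 0.77 F [ 1.  -0.1 -1.9]
0 [580.  29. 308.] [ 0.33  0.39  1.59 -0.53  1.5   0.63] [612. 209. 569.] 0.77
35 [582.  39. 268.] [ 0.07  0.27  1.71 -0.    1.16  0.24] [582.  39. 587.] 0.95
60 [582.  38. 280.] [-0.17  0.27  1.76  0.48  1.15 -0.2 ] [558. -94. 569.] 0.9
80 [581.  33. 272.] [-0.34  0.36  1.81  0.82  1.26 -0.54] [ 542. -189.  498.] 0.85
95 [580.  26. 259.] [-0.43  0.48  1.84  1.02  1.39 -0.76] [ 532. -246.  419.] 0.82
110 [578.  18. 265.] [-0.5   0.6   1.84  1.16  1.57 -0.91] [ 525. -285.  347.] 0.82
125 [576.   8. 268.] [-0.53  0.74  1.82  1.27  1.76 -1.02] [ 521. -306.  268.] 0.84
```

Request:
{"fn": "send_rows", "kwargs": {"plan": [[[0.01,0.04,-0.015],[0,-0.05,0.07],0.2],[[0.025,0.08,-0.024],[0,-0.1,0.14],0.2],[[0.041,0.12,-0.032],[0.002,-0.15,0.21],0.2],[[0.056,0.16,-0.04],[0.003,-0.2,0.28],0.2],[[0.0743,0.2,-0.05],[0.004,-0.252,0.358],0.2]]}}

```text
clock: 15.72
eef_pos: [571.3, 171.5, 300.7]
tcp_rot: [2.529, 0.003, -0.178]
contact_force: [1.7, 0.5, -2.0]
opening: 0.771
```

Run:
```python
from cupplan import *
chk(*pour(20,165))
```

```text
[ 0.53  0.48  1.47 -0.45  1.62  0.78] [604. 352. 562.] 0.85
[ 0.45  0.42  1.52 -0.42  1.53  0.72] [603. 295. 577.] 0.88
[ 0.38  0.37  1.57 -0.37  1.46  0.64] [600. 237. 591.] 0.93
[ 0.29  0.33  1.6  -0.32  1.38  0.55] [598. 177. 603.] 0.98
[ 0.19  0.29  1.63 -0.25  1.32  0.44] [596. 117. 612.] 1.03
t 15.72 shift [0.0339, 0.1094, 0.0729] rot [0.35, 0.004, -0.002] rows 3.3 2.8 q [0.53, 0.48, 1.47, -0.45, 1.62, 0.78] open 0.77 F [ 1.7  0.5 -2. ]
```

Request:
{"fn": "send_rows", "kwargs": {"plan": [[[0.007,0.022,0.0145],[0.07,0,0],0.2],[[0.0136,0.044,0.029],[0.14,0,0],0.2],[[0.02,0.066,0.044],[0.21,0,0],0.2],[[0.027,0.088,0.058],[0.28,0,0],0.2],[[0.034,0.1094,0.073],[0.35,0.004,0],0.2]]}}

```text
clock: 16.13
eef_pos: [581.2, 34.9, 302.1]
tcp_rot: [2.882, 0.001, -0.176]
contact_force: [0.5, 1.0, -0.7]
opening: 0.772
```

Run:
```python
from cupplan import *
go(*pour(20,165)); chk(*pour(50,120))
```

```text
t 16.13 shift [-0.0, -0.0008, -0.002] rot [-0.002, 0.001, -0.002] rows 0.1 0.0 q [0.19, 0.29, 1.63, -0.25, 1.32, 0.44] open 0.77 F [ 0.5  1.  -0.7]
[ 0.19  0.29  1.63 -0.25  1.32  0.44] [596. 116. 610.] 1.03
[ 0.13  0.27  1.66 -0.13  1.26  0.35] [589.  77. 612.] 1.0
[0.06 0.25 1.69 0.   1.2  0.24] [582.  37. 609.] 0.97
[-0.    0.25  1.71  0.14  1.16  0.12] [575.  -3. 600.] 0.95
[-0.07  0.25  1.74  0.29  1.14 -0.02] [568. -42. 586.] 0.92
t 16.13 shift [-0.0, -0.0106, 0.0217] rot [0.522, 0.001, -0.002] rows 0.6 4.2 q [0.19, 0.29, 1.63, -0.25, 1.32, 0.44] open 0.77 F [ 0.5  1.  -0.7]
```

Request:
{"fn": "send_rows", "kwargs": {"plan": [[[0,-0.002,0.004],[0.1,0,0],0.2],[[0,-0.004,0.009],[0.21,0,0],0.2],[[0,-0.006,0.013],[0.31,0,0],0.2],[[0,-0.0085,0.017],[0.42,0,0],0.2],[[0,-0.0106,0.0217],[0.522,0,0],0.2]]}}

```text
clock: 16.55
eef_pos: [581.8, 39.3, 277.2]
tcp_rot: [-2.875, 0.001, -0.178]
contact_force: [-0.5, 0.3, -1.3]
opening: 0.77
```

Run:
```python
from cupplan import *
go(*pour(50,120)); chk(*pour(78,95))
f=viewer.grab_frame("scene");crop(f,160,110,360,260,4,"pics/s10.png")
```

```text
t 16.55 shift [0.0001, -0.0006, -0.0012] rot [-0.005, 0.0, -0.003] rows 0.0 0.0 q [-0.08, 0.25, 1.74, 0.29, 1.14, -0.02] open 0.77 F [-0.5  0.3 -1.3]
[-0.08  0.25  1.74  0.29  1.14 -0.02] [567. -43. 585.] 0.92
[-0.14  0.26  1.76  0.43  1.14 -0.15] [561. -81. 571.] 0.9
[-0.21  0.28  1.78  0.56  1.16 -0.28] [ 554. -116.  553.] 0.88
[-0.27  0.31  1.8   0.68  1.2  -0.4 ] [ 548. -150.  530.] 0.86
[-0.32  0.35  1.81  0.79  1.24 -0.52] [ 543. -181.  504.] 0.85
t 16.55 shift [0.0001, 0.0073, 0.0044] rot [0.484, -0.001, -0.003] rows 0.2 3.9 q [-0.08, 0.25, 1.74, 0.29, 1.14, -0.02] open 0.77 F [-0.5  0.3 -1.3]
```

View pics/s10.png

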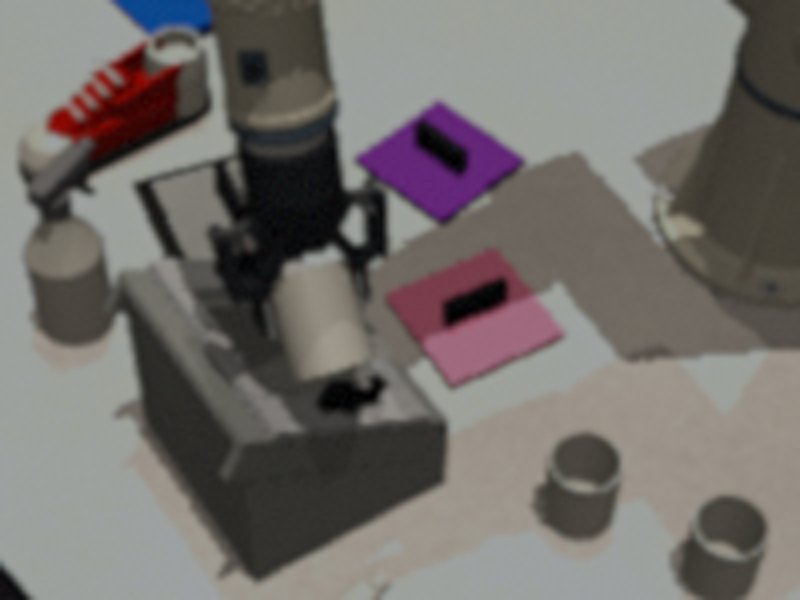

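Request:
{"fn": "send_rows", "kwargs": {"plan": [[[0,0.0007,0.0004],[0.05,0,0],0.2],[[0,0.0015,0.001],[0.1,0,0],0.2],[[0,0.002,0.0015],[0.15,0,0],0.2],[[0,0.003,0.002],[0.2,0,0],0.2],[[0,0.0037,0.0022],[0.24,0,0],0.2]]}}

```text
clock: 17.02
eef_pos: [579.2, 35.2, 269.9]
tcp_rot: [-2.629, 0.008, -0.179]
contact_force: [0.0, 0.1, -1.3]
opening: 0.77
```

Run:
```python
from cupplan import *
go(*pour(78,95))
```

```text
t 17.02 shift [0.0019, 0.0006, -0.0016] rot [0.238, 0.004, -0.008] rows 0.1 1.9 q [-0.22, 0.29, 1.79, 0.56, 1.16, -0.29] open 0.77 F [ 0.   0.1 -1.3]
```

Request:
{"fn": "send_rows", "kwargs": {"plan": [[[0.0005,0,0],[0.05,0,0],0.2],[[0.001,0,-0.0005],[0.1,0.001,-0.003],0.2],[[0.0015,0,-0.001],[0.15,0.002,-0.005],0.2],[[0.0019,0.0006,-0.0016],[0.2,0.004,-0.008],0.2],[[0.0019,0.0006,-0.0016],[0.24,0.004,-0.008],0.2]]}}

```text
clock: 17.43
eef_pos: [580.0, 33.5, 268.8]
tcp_rot: [-2.388, 0.004, -0.175]
contact_force: [-1.8, -0.6, -1.3]
opening: 0.775
```

Run:
```python
from cupplan import *
go(*pour(92,78))
f=viewer.grab_frame("top");crop(f,190,60,390,210,4,"pics/t11.png")
```

```text
t 17.43 shift [0.0009, 0.0095, 0.0016] rot [0.241, 0.002, -0.004] rows 0.2 1.9 q [-0.33, 0.35, 1.81, 0.79, 1.25, -0.52] open 0.78 F [-1.8 -0.6 -1.3]
```

View pics/t11.png

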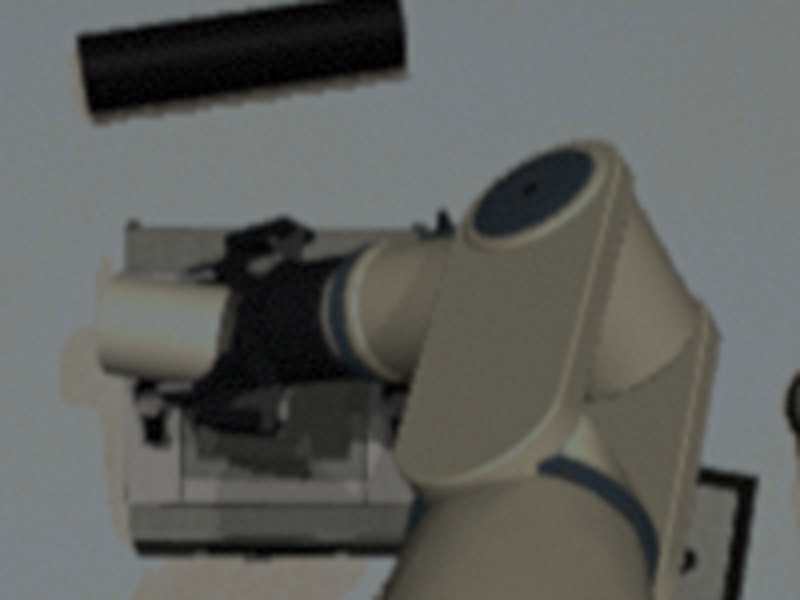

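Request:
{"fn": "send_rows", "kwargs": {"plan": [[[0,0.002,0],[0.05,0,0],0.2],[[0,0.004,0.0005],[0.1,0.001,-0.001],0.2],[[0.0005,0.006,0.001],[0.15,0.001,-0.002],0.2],[[0.001,0.008,0.0014],[0.2,0.002,-0.004],0.2],[[0.001,0.0095,0.0016],[0.24,0.002,-0.004],0.2]]}}

```text
clock: 17.9
eef_pos: [578.8, 27.6, 258.4]
tcp_rot: [-2.146, 0.006, -0.174]
contact_force: [-0.2, -0.1, -1.3]
opening: 0.773
```

Run:
```python
from cupplan import *
go(*pour(108,75))
```

```text
t 17.9 shift [0.001, -0.0003, -0.0104] rot [0.278, 0.003, -0.005] rows 0.3 2.2 q [-0.42, 0.46, 1.83, 0.98, 1.37, -0.73] open 0.77 F [-0.2 -0.1 -1.3]
```

Request:
{"fn": "send_rows", "kwargs": {"plan": [[[0,0,-0.002],[0.055,0,0],0.2],[[0.0005,0,-0.004],[0.11,0,0],0.2],[[0.001,0,-0.006],[0.17,0.001,0],0.2],[[0.001,0,-0.0085],[0.225,0.002,-0.003],0.2],[[0.001,0,-0.0104],[0.278,0.003,-0.005],0.2]]}}

```text
clock: 18.32
eef_pos: [577.6, 19.3, 262.5]
tcp_rot: [-1.867, 0.004, -0.173]
contact_force: [-0.4, -0.1, -2.1]
opening: 0.77
```

Run:
```python
from cupplan import *
go(*pour(122,75))
f=viewer.grab_frame("wrist");crop(f,0,0,512,384,1.5,"pics/w12.png")
f=viewer.grab_frame("scene");crop(f,160,110,360,260,4,"pics/s12.png")
```

```text
t 18.32 shift [0.0007, -0.0021, -0.01] rot [0.244, 0.002, -0.004] rows 0.2 2.0 q [-0.5, 0.59, 1.83, 1.13, 1.55, -0.89] open 0.77 F [-0.4 -0.1 -2.1]
```

View pics/w12.png

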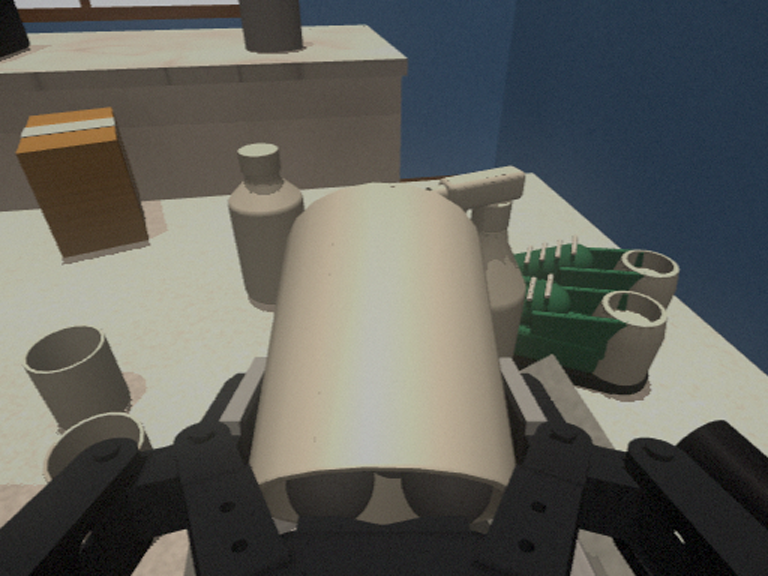

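View pics/s12.png

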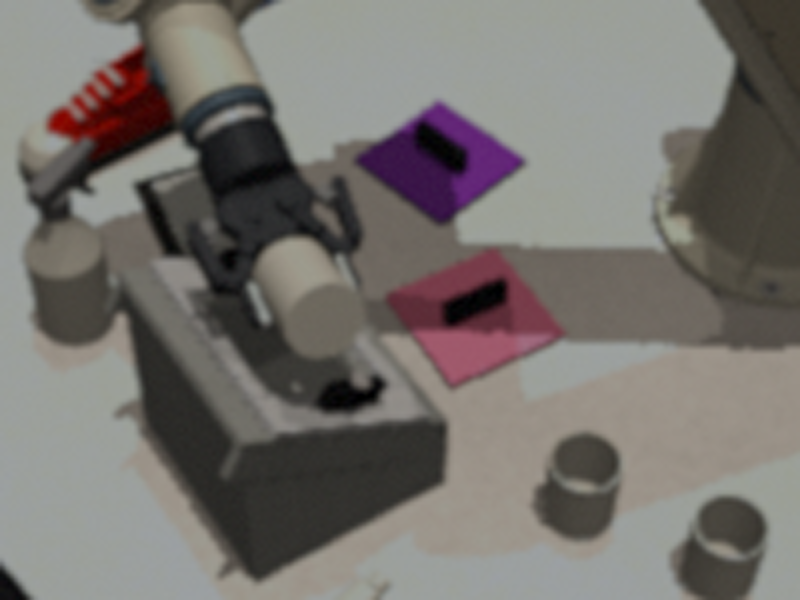

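Request:
{"fn": "send_rows", "kwargs": {"plan": [[[0,0,-0.002],[0.05,0,0],0.2],[[0,0,-0.004],[0.1,0,0],0.2],[[0,-0.001,-0.006],[0.15,0.001,0],0.2],[[0.0007,-0.002,-0.008],[0.2,0.002,-0.003],0.2],[[0.0007,-0.0021,-0.01],[0.244,0.002,-0.004],0.2]]}}

```text
clock: 18.83
eef_pos: [576.3, 10.8, 265.7]
tcp_rot: [-1.625, 0.005, -0.173]
contact_force: [-0.2, -0.8, -0.5]
opening: 0.768
```

Run:
```python
from cupplan import *
go(*pour(122,75))
f=viewer.grab_frame("wrist");crop(f,100,200,412,384,2.5,"pics/w13.png")
f=viewer.grab_frame("top");crop(f,190,60,390,210,4,"pics/t13.png")
```

```text
t 18.83 shift [0.0006, -0.0018, -0.0005] rot [0.002, 0.002, -0.005] rows 0.0 0.0 q [-0.53, 0.71, 1.83, 1.24, 1.73, -1.0] open 0.77 F [-0.2 -0.8 -0.5]
```

View pics/w13.png

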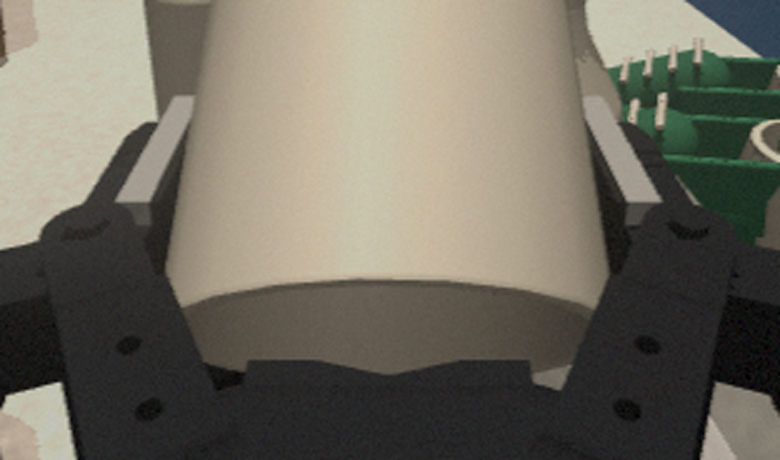

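View pics/t13.png

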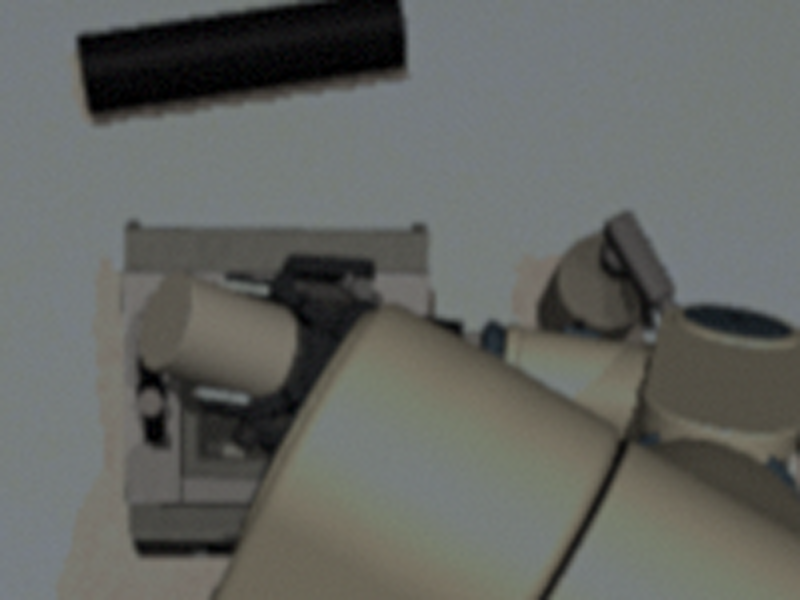

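Request:
{"fn": "send_rows", "kwargs": {"plan": [[[0,0,0],[0.05,0,0],0.2],[[0,0,0],[0,0,0],0.2],[[0,0,0],[0.05,0,0],0.2],[[0,0,0],[0,0,0],0.2],[[0,0,0],[0,0,0],0.2]]}}

```text
clock: 19.35
eef_pos: [576.2, 11.3, 264.8]
tcp_rot: [-1.63, 0.007, -0.172]
contact_force: [0.7, 0.3, -1.2]
opening: 0.772
```

Run:
```python
from cupplan import *
chk(*pour(85,110))
```

```text
[-0.52  0.71  1.83  1.24  1.72 -0.99] [ 522. -302.  284.] 0.83
[-0.51  0.61  1.83  1.18  1.61 -0.91] [ 524. -290.  340.] 0.83
[-0.47  0.52  1.83  1.09  1.51 -0.82] [ 528. -271.  395.] 0.83
[-0.43  0.44  1.82  1.    1.41 -0.71] [ 532. -244.  447.] 0.84
[-0.37  0.37  1.81  0.89  1.33 -0.59] [ 538. -210.  495.] 0.85
t 19.35 shift [0.0006, -0.0261, 0.0184] rot [-0.638, 0.005, -0.006] rows 0.8 5.1 q [-0.53, 0.71, 1.83, 1.24, 1.72, -1.0] open 0.77 F [ 0.7  0.3 -1.2]
```

Request:
{"fn": "send_rows", "kwargs": {"plan": [[[0,-0.006,0.004],[-0.124,0,0],0.2],[[0,-0.012,0.008],[-0.248,0,0],0.2],[[0,-0.017,0.012],[-0.37,0.002,-0.002],0.2],[[0,-0.022,0.016],[-0.495,0.004,-0.004],0.2],[[0.0006,-0.026,0.0184],[-0.62,0.005,-0.006],0.2]]}}

```text
clock: 19.77
eef_pos: [580.7, 30.4, 291.0]
tcp_rot: [-2.257, -0.003, -0.176]
contact_force: [0.0, 1.2, -1.6]
opening: 0.77
```

Run:
```python
from cupplan import *
go(*pour(50,140))
```

```text
t 19.77 shift [-0.0004, -0.0116, 0.0024] rot [-0.622, -0.004, 0.0] rows 0.3 5.0 q [-0.38, 0.37, 1.81, 0.89, 1.34, -0.6] open 0.77 F [ 0.   1.2 -1.6]
```

Request:
{"fn": "send_rows", "kwargs": {"plan": [[[0,-0.003,0.0005],[-0.124,0,0],0.2],[[0,-0.005,0.001],[-0.248,0,0],0.2],[[0,-0.008,0.0015],[-0.37,-0.002,0],0.2],[[0,-0.01,0.002],[-0.495,-0.003,0],0.2],[[0,-0.0116,0.0024],[-0.62,-0.004,0],0.2]]}}

```text
clock: 20.18
eef_pos: [583.0, 39.3, 301.0]
tcp_rot: [-2.881, -0.006, -0.175]
contact_force: [-0.7, 0.3, -1.4]
opening: 0.769
```

Run:
```python
from cupplan import *
t,M=pour(12,170); t=t+[0,70,0]
go(t,M)
```

```text
t 20.18 shift [-0.0133, -0.0617, 0.013] rot [-0.662, -0.006, -0.001] rows 1.5 5.3 q [-0.08, 0.23, 1.72, 0.28, 1.18, -0.01] open 0.77 F [-0.7  0.3 -1.4]
```

Request:
{"fn": "send_rows", "kwargs": {"plan": [[[-0.002,-0.01,0.002],[-0.124,0,0],0.2],[[-0.005,-0.024,0.004],[-0.248,0,0],0.2],[[-0.008,-0.037,0.008],[-0.37,-0.002,0],0.2],[[-0.011,-0.05,0.01],[-0.495,-0.003,0],0.2],[[-0.0133,-0.062,0.013],[-0.62,-0.006,0],0.2]]}}

```text
clock: 20.6
eef_pos: [581.5, 105.4, 307.0]
tcp_rot: [2.779, -0.007, -0.176]
contact_force: [0.5, -0.5, -1.6]
opening: 0.767
```

Run:
```python
from cupplan import *
go(tg+[0,0,90],MG)
f=viewer.grab_frame("top");crop(f,190,60,390,210,4,"pics/t14.png")
```

```text
t 20.6 shift [-0.1399, -0.1968, 0.0998] rot [-0.243, 0.199, -0.391] rows 6.3 4.0 q [0.35, 0.35, 1.57, -0.32, 1.42, 0.6] open 0.77 F [ 0.5 -0.5 -1.6]
```

View pics/t14.png

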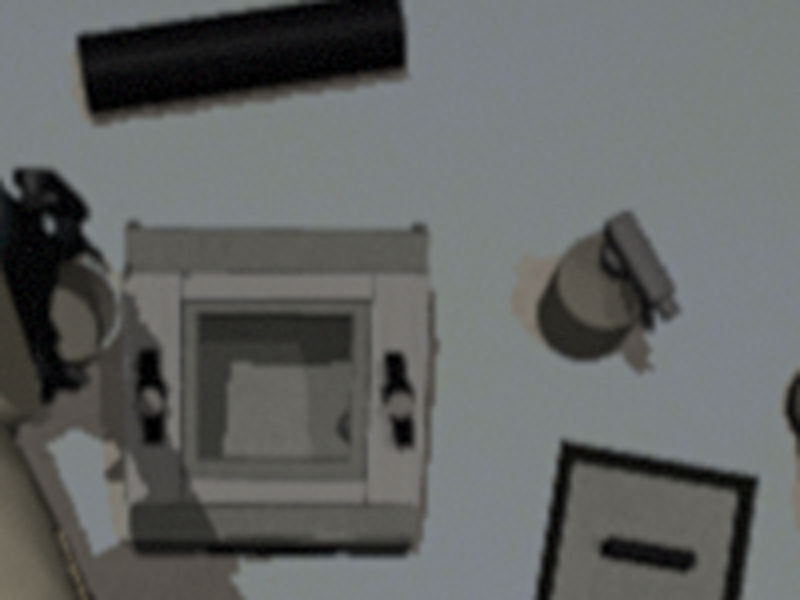

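Request:
{"fn": "send_rows", "kwargs": {"plan": [[[-0.022,-0.031,0.016],[-0.05,0.04,-0.08],0.2],[[-0.045,-0.062,0.032],[-0.1,0.08,-0.16],0.2],[[-0.067,-0.094,0.048],[-0.15,0.12,-0.24],0.2],[[-0.09,-0.125,0.063],[-0.2,0.16,-0.32],0.2],[[-0.11,-0.156,0.079],[-0.243,0.199,-0.391],0.2]]}}

```text
clock: 21.07
eef_pos: [492.9, 244.1, 175.2]
tcp_rot: [2.525, 0.004, 0.27]
contact_force: [0.2, 0.9, -1.6]
opening: 0.77
```

Run:
```python
from cupplan import *
go(tg+[0,0,40],MG)
```

```text
t 21.07 shift [-0.0124, -0.0775, 0.046] rot [0.006, -0.001, 0.01] rows 2.2 0.1 q [0.76, 0.49, 1.76, -0.56, 1.26, 0.77] open 0.77 F [ 0.2  0.9 -1.6]
```

Request:
{"fn": "send_rows", "kwargs": {"plan": [[[-0.004,-0.025,0.015],[0.001,0,0.003],0.2],[[-0.008,-0.05,0.03],[0.003,0,0.005],0.2],[[-0.0124,-0.07,0.042],[0.005,0,0.01],0.2],[[-0.0124,-0.0775,0.046],[0.006,0,0.01],0.2],[[-0.0124,-0.0775,0.046],[0.006,0,0.01],0.2]]}}

```text
clock: 21.48
eef_pos: [470.1, 276.4, 91.8]
tcp_rot: [2.531, 0.0, 0.264]
contact_force: [-0.2, -0.3, -1.0]
opening: 0.77
```

Run:
```python
from cupplan import *
M,_=toolR(AL,DE,0,1)
go(tg+[0,0,10],R.from_matrix(MG).as_matrix())
f=viewer.grab_frame("wrist");crop(f,0,0,512,384,1.5,"pics/w15.png")
f=viewer.grab_frame("scene");crop(f,230,200,360,300,6,"pics/s15.png")
```

```text
t 21.48 shift [0.0007, -0.0161, 0.024] rot [0.0, -0.001, 0.002] rows 0.7 0.0 q [0.82, 0.62, 1.78, -0.56, 1.16, 0.89] open 0.77 F [-0.2 -0.3 -1. ]
```

View pics/s15.png

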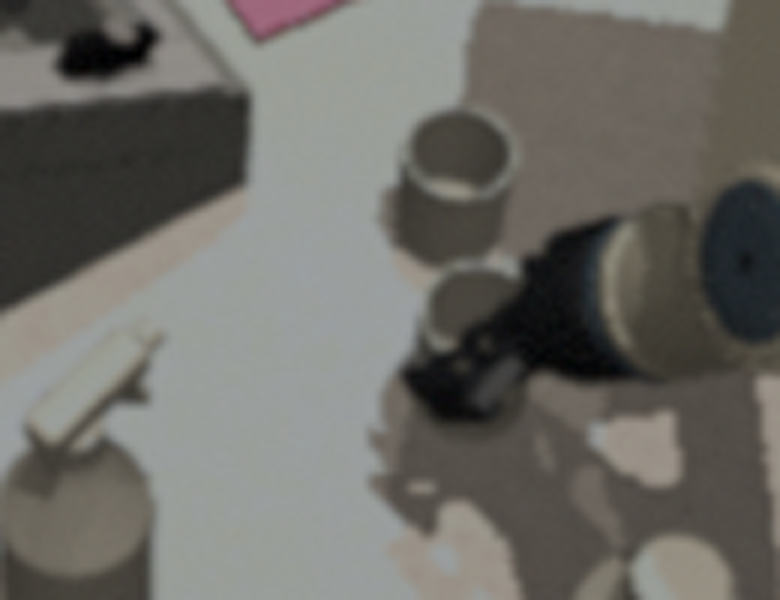

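View pics/w15.png

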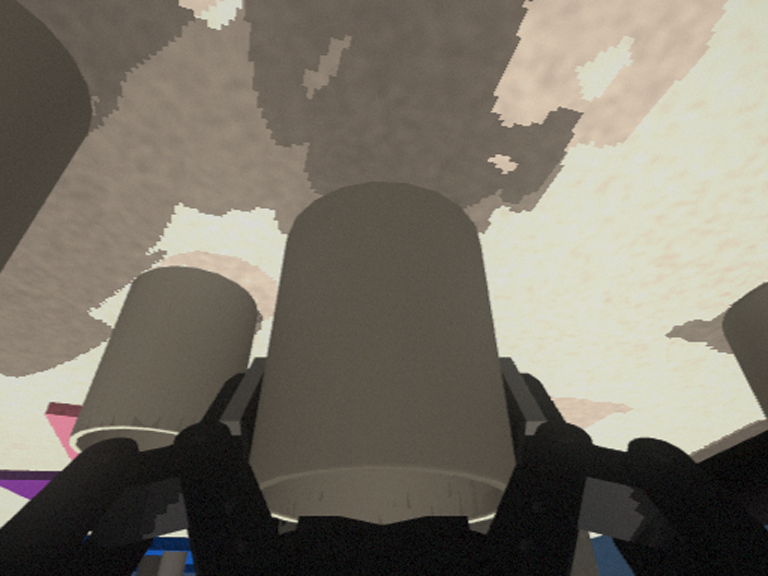

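Request:
{"fn": "send_rows", "kwargs": {"plan": [[[0,-0.006,0.009],[0,0,0],0.2],[[0,-0.012,0.017],[0,0,0],0.2],[[0.0007,-0.018,0.025],[0,0,0.002],0.2],[[0.0007,-0.0215,0.0305],[0,0,0.002],0.2],[[0.0007,-0.022,0.0315],[0,0,0.002],0.2]]}}

```text
clock: 22.0
eef_pos: [472.0, 275.5, 54.1]
tcp_rot: [2.531, -0.002, 0.26]
contact_force: [-0.0, -0.5, -0.9]
opening: 0.774
```

Run:
```python
from cupplan import *
go(tg,MG)
```

```text
t 22.0 shift [-0.0009, -0.0013, 0.0006] rot [0.0, -0.001, -0.002] rows 0.0 0.0 q [0.82, 0.67, 1.79, -0.58, 1.11, 0.93] open 0.77 F [-0.  -0.5 -0.9]
```

Request:
{"fn": "send_rows", "kwargs": {"plan": [[[0,-0.0005,0.0005],[0,0,0],0.2],[[0,-0.001,0.001],[0,0,0],0.2],[[0,-0.001,0.001],[0,0,0],0.2],[[0,-0.001,0.001],[0,0,0],0.2],[[0,-0.001,0.001],[0,0,0],0.2]]}}

```text
clock: 22.42
eef_pos: [472.0, 275.9, 53.0]
tcp_rot: [2.531, -0.002, 0.26]
contact_force: [0.6, 0.4, -1.3]
opening: 0.769
```

Request:
{"fn": "send_rows", "kwargs": {"plan": [[[0,0,0],[0,0,0],0.65],[[0,0,0],[0,0,0],0.8],[[0,0,0],[0,0,0],1],[[0,0,0],[0,0,0],1],[[0,0,0],[0,0,0],1]]}}

```text
clock: 22.83
eef_pos: [472.1, 276.0, 53.1]
tcp_rot: [2.531, -0.003, 0.26]
contact_force: [0.5, -0.7, -1.5]
opening: 1.005
```

Run:
```python
from cupplan import *
go(tg,MG)
f=viewer.grab_frame("wrist");crop(f,0,0,512,384,1.5,"pics/w16.png")
```

```text
t 22.83 shift [-0.0011, -0.0004, -0.0] rot [-0.0, -0.001, -0.003] rows 0.0 0.0 q [0.82, 0.68, 1.79, -0.58, 1.11, 0.93] open 1.0 F [ 0.5 -0.7 -1.5]
```

View pics/w16.png

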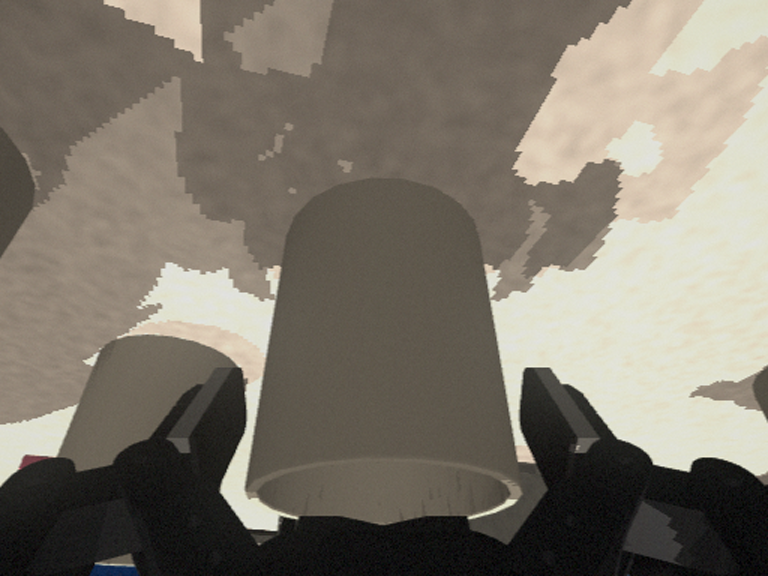

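Cup released and standing, clear of both pads. Retreat along the tool axis.

Request:
{"fn": "send_rows", "kwargs": {"plan": [[[0,0,-0.02],[0,0,0],1],[[0,0,-0.05],[0,0,0],1],[[0,0,-0.085],[0,0,0],1],[[0,0,-0.12],[0,0,0],1],[[0,0,-0.15],[0,0,0],1]]}}

```text
clock: 23.3
eef_pos: [449.3, 360.2, 177.8]
tcp_rot: [2.532, -0.003, 0.26]
contact_force: [-0.1, 0.0, -1.4]
opening: 1.0
```

Run:
```python
from cupplan import *
# above hatch, camera look
t=np.array([480,60,380.]); M=MG
chk(t,M)
f=viewer.grab_frame("wrist");crop(f,0,0,512,384,1.5,"pics/w17.png")
f=viewer.grab_frame("top");crop(f,60,30,390,270,2.4,"pics/t17.png")
```

```text
[ 0.93  0.56  1.63 -0.48  1.38  0.86] [402. 536. 439.] 0.82
[ 0.85  0.43  1.72 -0.51  1.38  0.78] [409. 462. 490.] 0.79
[ 0.75  0.3   1.79 -0.54  1.4   0.68] [417. 387. 540.] 0.76
[ 0.63  0.18  1.82 -0.57  1.42  0.54] [425. 312. 591.] 0.73
[ 0.5   0.08  1.83 -0.6   1.43  0.38] [433. 237. 641.] 0.7
t 23.3 shift [-0.0471, 0.3602, 0.0049] rot [-0.001, -0.002, -0.003] rows 8.7 0.0 q [0.93, 0.56, 1.63, -0.48, 1.38, 0.86] open 1.0 F [-0.1  0.  -1.4]
```

View pics/t17.png

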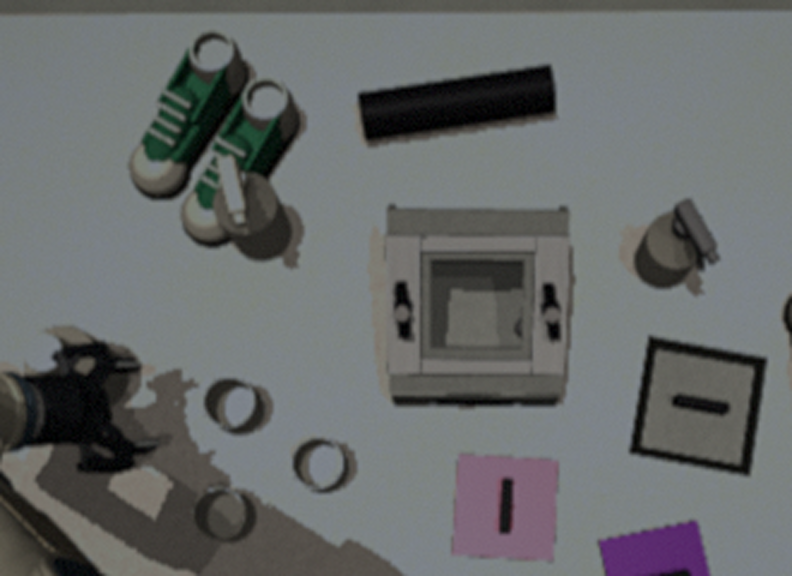

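View pics/w17.png

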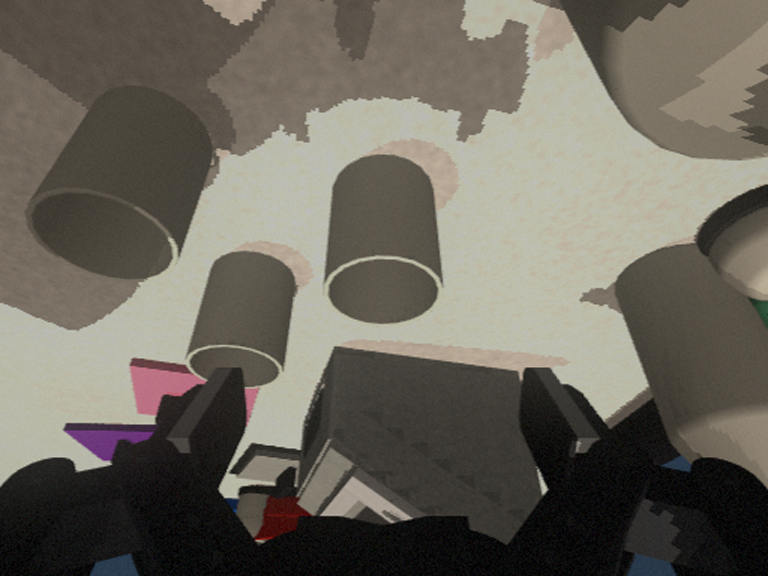

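Run:
```python
from cupplan import *
t=dk(-20,0,260); M=Rdeck(0); print(t)
chk(t,M)
```

```text
[425.19955355 -20.61932205 370.1665    ]
[ 0.93  0.56  1.63 -0.48  1.38  0.86] [401. 538. 442.] 0.82
[ 0.82  0.3   1.87 -0.51  1.19  0.88] [370. 399. 508.] 0.79
[ 0.66  0.04  2.05 -0.51  1.02  0.8 ] [337. 260. 564.] 0.61
[ 0.38 -0.2   2.15 -0.37  0.88  0.52] [301. 120. 610.] 0.51
[-0.07 -0.36  2.18  0.04  0.8  -0.07] [266. -18. 646.] 0.48
t 23.4 shift [-0.1223, 0.4081, 0.0499] rot [0.515, 0.412, 0.417] rows 10.3 6.2 q [0.93, 0.56, 1.63, -0.48, 1.38, 0.86] open 1.0 F [ 0.5 -0.2 -0.7]
```

Request:
{"fn": "send_rows", "kwargs": {"plan": [[[-0.012,0.041,-0.01],[0.05,0.04,0.04],1],[[-0.024,0.082,-0.01],[0.1,0.08,0.08],1],[[-0.036,0.122,0],[0.15,0.12,0.125],1],[[-0.049,0.163,0.01],[0.2,0.165,0.167],1],[[-0.061,0.204,0.025],[0.257,0.206,0.208],1]]}}

```text
clock: 23.82
eef_pos: [437.7, 180.0, 272.2]
tcp_rot: [2.81, -0.289, 0.17]
contact_force: [1.9, -0.3, 0.4]
opening: 0.997
```

Run:
```python
from cupplan import *
go(dk(-20,0,260),Rdeck(0))
```

```text
t 23.82 shift [-0.0164, 0.2199, -0.0375] rot [0.256, 0.203, 0.208] rows 5.4 3.1 q [0.67, 0.05, 2.04, -0.51, 1.02, 0.82] open 1.0 F [ 1.9 -0.3  0.4]
```

Request:
{"fn": "send_rows", "kwargs": {"plan": [[[-0.004,0.041,-0.01],[0.05,0.04,0.04],1],[[-0.008,0.082,-0.017],[0.1,0.08,0.08],1],[[-0.011,0.122,-0.025],[0.15,0.12,0.125],1],[[-0.014,0.163,-0.03],[0.2,0.165,0.167],1],[[-0.0164,0.2,-0.0375],[0.256,0.203,0.208],1]]}}

```text
clock: 24.23
eef_pos: [423.4, 16.2, 353.4]
tcp_rot: [3.113, -0.503, 0.002]
contact_force: [-0.0, 0.5, -1.4]
opening: 1.001
```

Run:
```python
from cupplan import *
f=viewer.grab_frame("wrist");crop(f,0,0,512,384,1.5,"pics/w18.png")
g=np.clip(f.astype(float)*2.2,0,255).astype(np.uint8); crop(g,150,100,420,300,2.9,"pics/w18b.png")
```

```text
(no output)
```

View pics/w18.png

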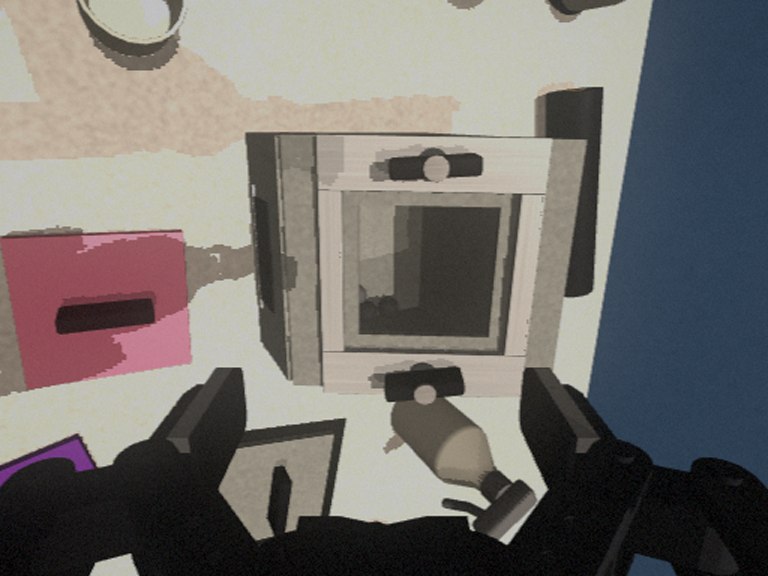

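View pics/w18b.png

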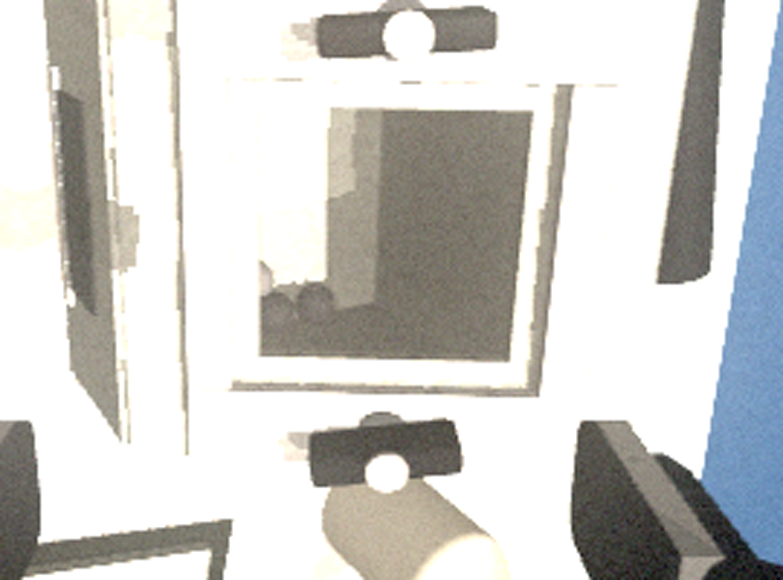

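Run:
```python
from cupplan import *
t=np.array([690,60,400.]); M=Rdown(0)
chk(t,M)
f=viewer.grab_frame("scene");crop(f,20,30,420,384-54,2,"pics/s18.png")
```

```text
[ 0.08 -0.34  2.19 -0.09  0.79  0.13] [269.  20. 634.] 0.47
[ 0.08 -0.15  2.   -0.06  0.92  0.12] [372.  30. 662.] 0.66
[ 0.08  0.02  1.79 -0.04  1.08  0.1 ] [477.  40. 686.] 0.87
[ 0.09  0.19  1.55 -0.02  1.27  0.09] [583.  50. 705.] 1.11
[ 0.09  0.37  1.29 -0.    1.48  0.09] [690.  60. 719.] 1.21
t 24.28 shift [0.2547, -0.0518, 0.0882] rot [0.028, -0.506, -0.008] rows 6.6 4.1 q [0.07, -0.34, 2.19, -0.09, 0.79, 0.12] open 1.0 F [-0.8 -2.   1.4]
```

View pics/s18.png

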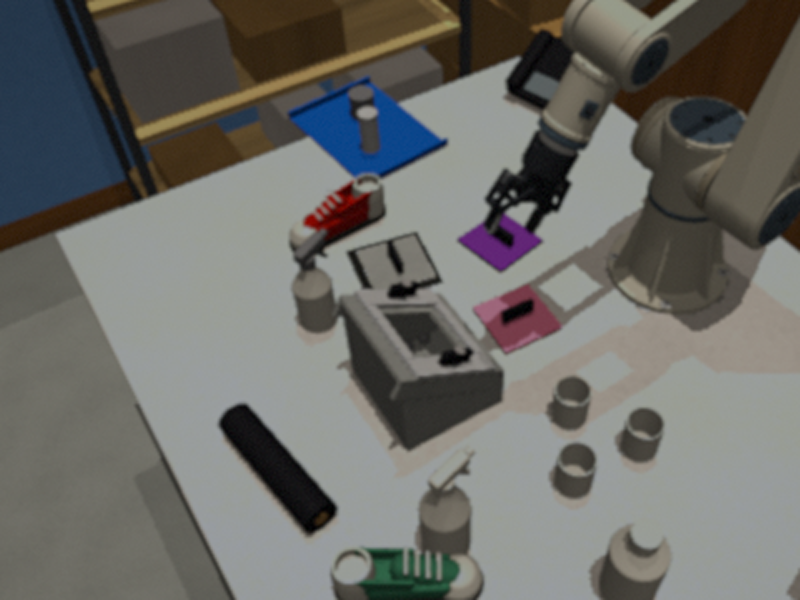

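Request:
{"fn": "send_rows", "kwargs": {"plan": [[[0.039,-0.008,0.013],[0.005,-0.1,0],1],[[0.077,-0.016,0.027],[0.01,-0.2,0],1],[[0.116,-0.024,0.04],[0.015,-0.3,-0.004],1],[[0.154,-0.031,0.053],[0.02,-0.4,-0.006],1],[[0.19,-0.039,0.066],[0.028,-0.506,-0.008],1]]}}

```text
clock: 24.75
eef_pos: [624.5, 49.1, 385.9]
tcp_rot: [3.139, 0.009, -0.007]
contact_force: [1.5, -0.6, 1.2]
opening: 0.999
```

Request:
{"fn": "send_rows", "kwargs": {"plan": [[[0.02,0,0],[0,0,0],1],[[0.04,0,0],[0,0,0],1],[[0.06,0,0],[0,0,0],1],[[0.07,0,0],[0,0,0],1],[[0.07,0,0],[0,0,0],1]]}}

```text
clock: 25.17
eef_pos: [695.5, 49.6, 382.8]
tcp_rot: [3.138, 0.012, -0.007]
contact_force: [-0.7, 0.0, 0.3]
opening: 1.003
```

Run:
```python
from cupplan import *
f=viewer.grab_frame("wrist");c=cam("wrist");print(c[1])
crop(f,0,0,512,384,1.5,"pics/w19.png")
```

```text
[696.77116302 126.13689056 503.68247474]
```

View pics/w19.png

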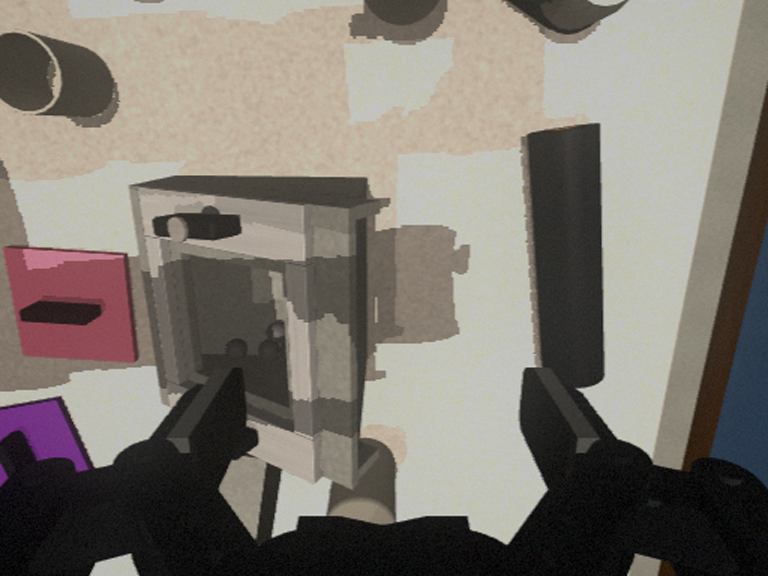

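Run:
```python
from cupplan import *
f=viewer.grab_frame("wrist")
g=np.clip(f.astype(float)*2,0,255).astype(np.uint8); crop(g,95,155,225,295,5.5,"pics/w19b.png")
```

```text
(no output)
```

View pics/w19b.png

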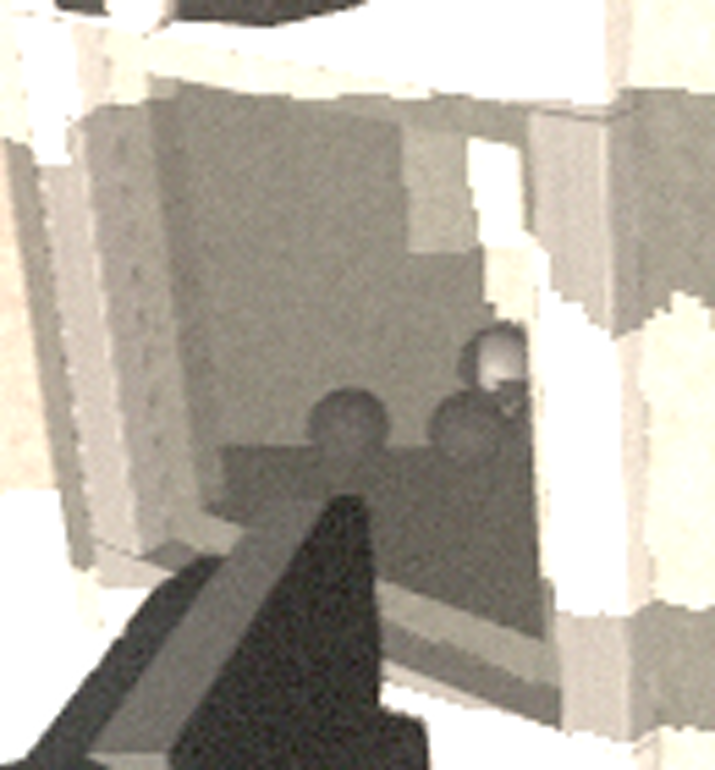

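Request:
{"fn": "send_rows", "kwargs": {"plan": [[[-0.02,-0.02,0],[0,0,0],1],[[-0.05,-0.03,0],[0,0,0],1],[[-0.08,-0.04,0],[0,0,0],1],[[-0.1,-0.05,0],[0,0,0],1],[[-0.1,-0.05,0],[0,0,0],1]]}}

```text
clock: 25.68
eef_pos: [589.4, 101.4, 386.5]
tcp_rot: [3.139, 0.012, -0.005]
contact_force: [1.0, 0.0, -0.0]
opening: 0.999
```

Run:
```python
from cupplan import *
viewer.grab_frame("wrist");f=viewer.grab_frame("wrist")
g=np.clip(f.astype(float)*2,0,255).astype(np.uint8); crop(g,110,100,310,260,3.75,"pics/w20b.png")
```

View pics/w20b.png

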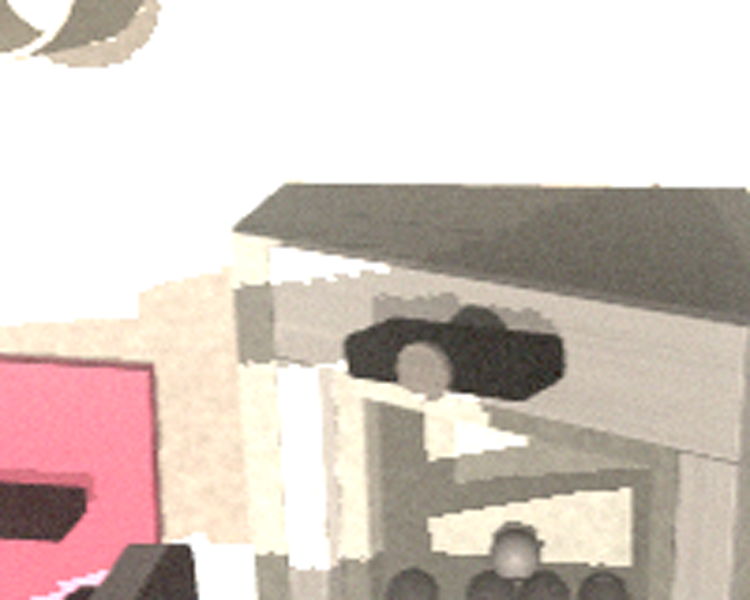

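Run:
```python
from cupplan import *
viewer.grab_frame("wrist");f=viewer.grab_frame("wrist")
g=np.clip(f.astype(float)*2,0,255).astype(np.uint8); crop(g,160,190,340,310,4.3,"pics/w21b.png")
print(now()[2]["clock"])
```

```text
25.8833
```

View pics/w21b.png

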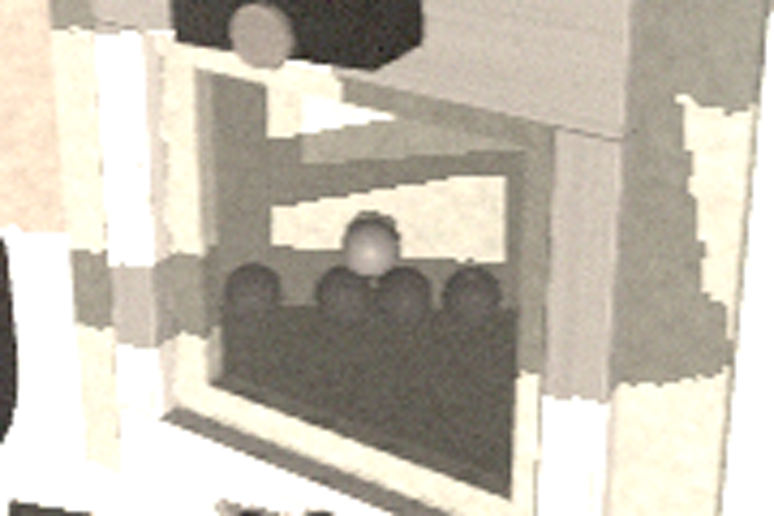

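Run:
```python
from cupplan import *
c=cam("wrist")
px=np.array([(250,290),(342,295),(372,245),(404,295),(470,293)])/4.3+[160,190]
B=back("",px,20,c); print(((B-[P0[0],P0[1],0])@Rz).round(0))
f=viewer.grab_frame("top"); crop(f,120,150,260,270,5,"pics/t22.png")
g=np.clip(f.astype(float)*1.8,0,255).astype(np.uint8); crop(g,195,90,315,210,5,"pics/t22d.png")
print(proj("top",B).round(0).tolist())
```

```text
[[-46. -85.  20.]
 [ -9. -87.  20.]
 [  4. -64.  20.]
 [ 17. -86.  20.]
 [ 43. -85.  20.]]
[[285.0, 181.0], [285.0, 169.0], [278.0, 166.0], [285.0, 162.0], [285.0, 153.0]]
```

View pics/t22.png

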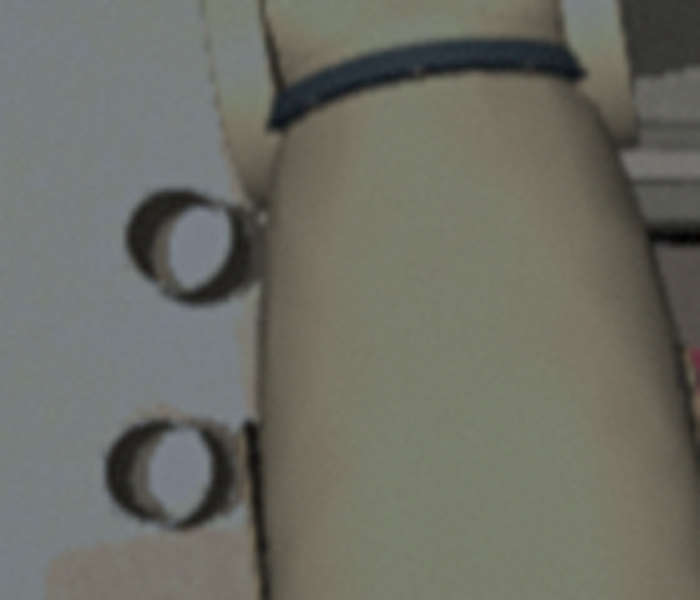

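Run:
```python
from cupplan import *
K,t,M=cam("wrist"); c=(K,np.array([696.8,126.1,503.7]),M)
px=np.array([(348,425),(468,428),(500,360),(512,400)])/5.5+[95,155]
print(((back("",px,20,c)-[P0[0],P0[1],0])@Rz).round(0))
```

```text
[[-45. -86.  20.]
 [ -8. -86.  20.]
 [  3. -63.  20.]
 [  6. -76.  20.]]
```

Run:
```python
from cupplan import *
p0,M0,s=now(); K,t,Mc=cam("wrist")
off=M0.T@(t-p0); Rc=M0.T@Mc
# w18 pose, after arrival
tp=np.array([423.4,16.2,353.4]); M=R.from_euler('xyz',[3.113,-.503,.002]).as_matrix()
c=(K,tp+M@off,M@Rc)
D=np.array([(-46,-85,20),(-9,-87,20),(4,-64,20),(17,-86,20),(43,-85,20),(69,-86,20),(88,-86,20),(88,-60,20),(88,0,20)])
Wp=D@Rz.T+[P0[0],P0[1],0]
print(c[1].round(0),((proj("",Wp,c)-[150,100])*2.9).round(0).tolist())
print(((back("",np.array([(262,275),(275,305),(315,300)])/2.9+[150,100],20,c)-[P0[0],P0[1],0])@Rz).round(0))
```

```text
[367.  96. 457.] [[172.0, 328.0], [234.0, 320.0], [255.0, 278.0], [275.0, 310.0], [314.0, 301.0], [352.0, 296.0], [378.0, 291.0], [380.0, 251.0], [384.0, 153.0]]
[[  9. -63.  20.]
 [ 17. -83.  20.]
 [ 44. -84.  20.]]
```

Request:
{"fn": "send_rows", "kwargs": {"plan": [[[0,0.04,0],[0,0,0],1],[[0,0.08,0],[0,0,0],1],[[0,0.12,0],[0,0,0],1],[[0,0.16,0],[0,0,0],1],[[0,0.2,0],[0,0,0],1]]}}

```text
clock: 26.35
eef_pos: [593.1, -102.8, 385.8]
tcp_rot: [3.138, 0.011, -0.007]
contact_force: [0.9, 0.3, 0.3]
opening: 1.001
```

Request:
{"fn": "send_rows", "kwargs": {"plan": [[[0,0.03,0],[0,0,0],1],[[0,0.06,0],[0,0,0],1],[[0,0.09,0],[0,0,0],1],[[0,0.09,0],[0,0,0],1],[[0,0.09,0],[0,0,0],1]]}}

```text
clock: 26.77
eef_pos: [592.4, -194.9, 385.4]
tcp_rot: [3.138, 0.011, -0.011]
contact_force: [-0.4, 0.7, -0.4]
opening: 0.998
```

Run:
```python
from cupplan import *
f=viewer.grab_frame("wrist"); print(cam("wrist")[1],now()[0])
crop(f,0,0,512,384,1.5,"pics/w23.png")
g=np.clip(f.astype(float)*2,0,255).astype(np.uint8); crop(g,130,20,310,140,4.3,"pics/w23b.png")
```

```text
[ 595.09385445 -116.94160216  505.76830259] [ 592.46561206 -193.59222483  385.56791056]
```

View pics/w23.png

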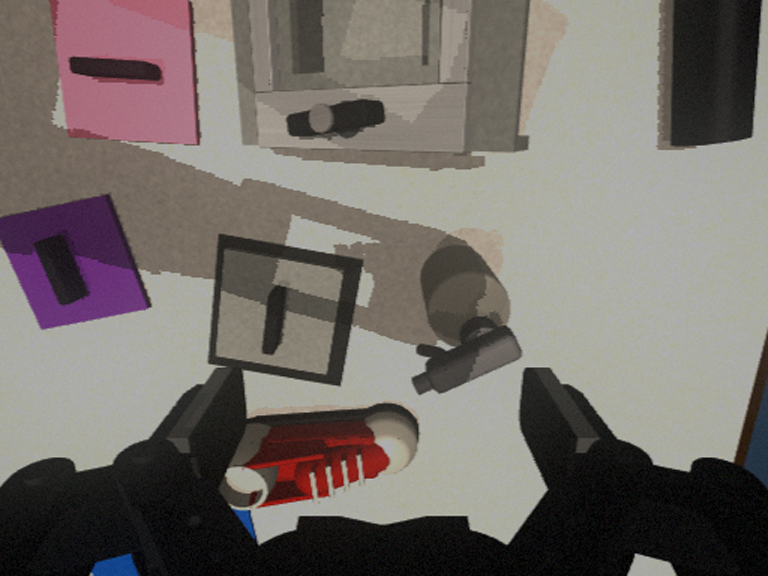

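View pics/w23b.png

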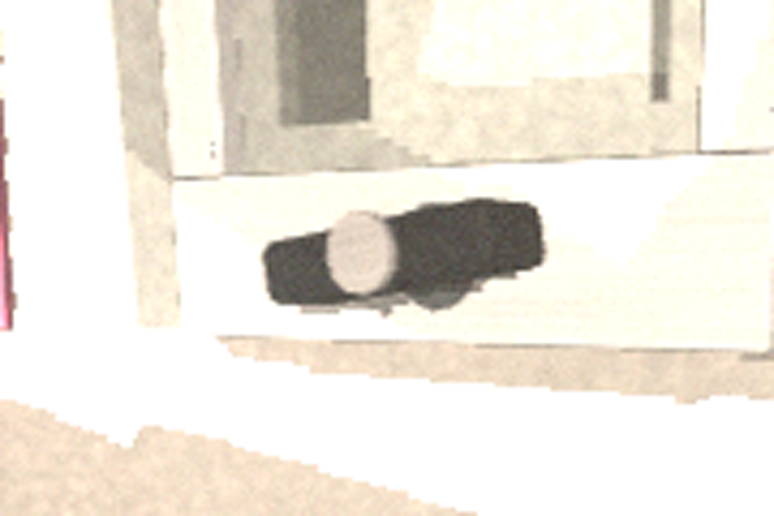

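Request:
{"fn": "send_rows", "kwargs": {"plan": [[[0,0,0],[0.1,0,0],1],[[0,0,0],[0.2,0,0],1],[[0,0,0],[0.3,0,0],1],[[0,0,0],[0.4,0,0],1],[[0,0,0],[0.5,0,0],1]]}}

```text
clock: 27.23
eef_pos: [593.1, -192.5, 386.4]
tcp_rot: [-2.64, 0.01, -0.008]
contact_force: [0.1, 0.7, 0.0]
opening: 1.001
```

Run:
```python
from cupplan import *
f=viewer.grab_frame("wrist"); f=viewer.grab_frame("wrist"); c=cam("wrist");print(c[1],now()[0])
crop(f,0,0,512,384,1.5,"pics/w24.png")
g=np.clip(f.astype(float)*1.8,0,255).astype(np.uint8); crop(g,130,60,330,210,4,"pics/w24b.png")
```

```text
[ 594.96037005 -185.41709243  526.20268133] [ 592.2059884  -194.33671049  383.44875476]
```

View pics/w24.png

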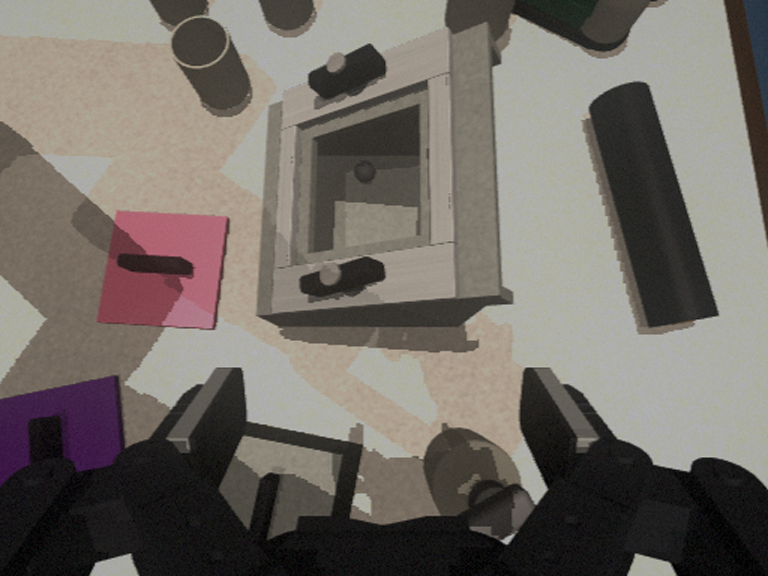

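View pics/w24b.png

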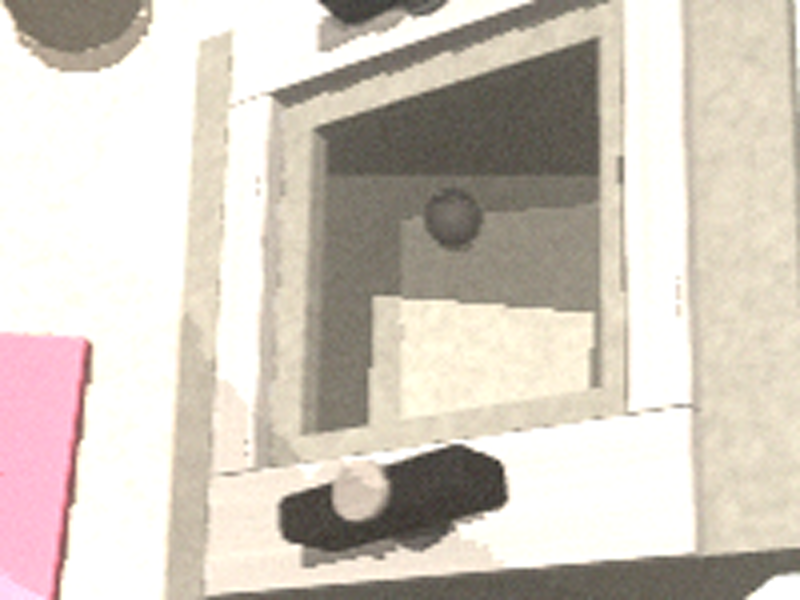

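Run:
```python
from rig import job,status
print(status.sense()["clock"], job.sign_off())
```

```text
the job is handed in; nothing more can be done
27.3333 None
```

The job is done and handed in at 27.3 s of the 72 s allowed. No official verdict was given.

**What I did:** I turned both buttons aside, to about -1.4 rad by the tool angle. I lifted the panel out and laid it flat, handle up, on the mat. Then I gripped the farthest cup from the side, tipped it to about 122 degrees over the open hatch, and stood it back at its old place.

**Last checks:**
- **Panel:** it lies flat with an even mat border in the pictures, about 5 mm from the mat's centre.
- **Cup:** it stands upright and empty.
- **Balls:** all six appear to be inside the dispenser. No single view showed them all. I counted five along the right (-y) inside wall and a sixth at the left (+y) side in another view. None lay on the counter.
- **Bystanders:** the spray bottles and shoe look unmoved in the last pictures, and the jug too in an earlier one. I did not measure them again.
- **Robot:** it ended clear of everything, with almost no contact force.

No check failed or disagreed. The largest force was about 47 N at the wrist, while the gripped panel touched down on the mat.

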